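# Reload the ratchet cell magazine

### The job

Load the loose battery cells lying on the bench into the ratchet magazine: lift the pawl well up, draw the toothed bar back as far as it goes, and push the screwdriver's blade through both eyelets so that the bar cannot creep forward while you work. With it left there, lay every cell end to end in the channel; then take the screwdriver out and lay it on the bench away from the magazine, push the bar forward until the row is closed up between its follower and the end stop, and fold the pawl back down onto the teeth. Leave the other things on the bench where they are.

Things in the scene. Friction and masses are not known exactly. Their poses are not given: they have to be found in the camera images.
- magazine: Grey fixture on the bench: channel 28 mm wide, then toothed bar in line. Origin on the bench midway between the eyelets; x across (near to far eye), y along, to the bar's handle, z up. Floor at z 34 mm, y -222 (end stop, 56 mm high) to -10; two round lips 3 mm high, 18 mm apart: a cell lies between them, long axis along y, centre at x 0, z 41. Behind: base 28 wide, pawl cheeks to y 78, z 62 mm
- end_stop (a point): Centre of the end stop's face, 7 mm above the channel floor. Its axes are those of the magazine
- near_eye (a point): Centre of the hole of the eyelet nearer to the robot. Eyelets: upright steel rings beside the channel, 40 mm apart between centres, 6 mm thick, hole 12 mm, outside 19 mm, centre 44 mm above the bench, in line along the magazine's x
- far_eye (a point): Centre of the hole of the other eyelet
- bar (a joint): How far the toothed bar is drawn back (m) along the magazine's +y: 0 = fully forward (about where it starts), 0.230 = fully back at its stop. About 3 N of friction; stays where left. With the pawl fully down (0) the teeth (8 mm pitch) let it be drawn back only a few mm; it can always be pushed forward, which lifts the pawl to the tooth tops (about 0.1)
- follower (a point): Centre of the face of the black disc (15 mm) at the bar's front that pushes the cells, in line with end_stop, 4 mm from it when fully forward. Fully back it stands 12 mm behind the eyelets' axis. Axes those of the magazine
- bar_handle (a point): Grip point on the upright black round handle at the bar's rear end: 20 mm diameter, from 37 to 85 mm above the bench, this point at 68 mm, on its axis. It moves with the bar
- pawl (a joint): Pawl angle (rad): 0 = down in the teeth (start), 0.9 = fully up; clear of the teeth above 0.15, about 0.1 with its tip on a tooth. Stiff pivot (about 1 N at the knob): it stays where it is left
- pawl_knob (a point): Centre of the pawl's grip, a black cross bar 24 mm long along the magazine's x, 10 mm thick, 66 mm above the bench when down; pinch its ends. Pivot parallel to the magazine's x at magazine y 67, z 55 mm; the knob is 37 mm from it towards the end stop and 11 mm above it, and rises and swings towards the handle as the pawl lifts
- screwdriver: Screwdriver, 195 mm long; round handle 25 mm thick from y +2 to +98 mm, round steel blade 6 mm thick from y -98 to +2 mm. Its long axis is the line x 0, z 12.5 mm of its frame (origin on the underside, middle of the length), the blade pointing to -y. It lies on the bench with the origin down or rolled over
- blade_tip (a point): End of the screwdriver's blade, on its axis
- cell_1_mid (a point): Centre of a battery cell, 14 mm thick, about 50 mm long along its y axis, 7 mm above what it lies on. It does not roll; any side may be up and either end may point to the stop. Three or four cells are there, any other is absent
- cell_2_mid (a point): Centre of a battery cell, 14 mm thick, about 50 mm long along its y axis, 7 mm above what it lies on. It does not roll; any side may be up and either end may point to the stop. Three or four cells are there, any other is absent
- cell_3_mid (a point): Centre of a battery cell, 14 mm thick, about 50 mm long along its y axis, 7 mm above what it lies on. It does not roll; any side may be up and either end may point to the stop. Three or four cells are there, any other is absent
- cell_4_mid (a point): Centre of a battery cell, 14 mm thick, about 50 mm long along its y axis, 7 mm above what it lies on. It does not roll; any side may be up and either end may point to the stop. Three or four cells are there, any other is absent
- torch: Bystander: grey pocket torch, 111 mm long, origin in the middle of its underside; leave alone
- marker: Bystander: marker pen, 135 mm long, origin in the middle of its underside; leave alone
- ball_pen: Bystander: ball pen, 145 mm long, origin in the middle of its underside; leave alone

How it is judged:
On the way, in this order (a step that is already met when the one before it is completed fails the run):
1. pawl lifted over 0.4 rad, bar still forward (value of joint pawl above 0.4 rad and value of joint bar below 0.03 m), for 0.2 s.
2. bar drawn back over 0.218 m (value of joint bar above 0.218 m), for 0.2 s.
3. blade through both eyelets and let go, bar back (x of blade_tip in the frame of magazine above 0.026 m and y of blade_tip in the frame of magazine between -0.012 and 0.012 m and z of blade_tip in the frame of magazine between 0.032 and 0.056 m and angle between the y axis of screwdriver and the x axis of magazine, either way round below 0.22 rad and value of joint bar above 0.218 m and contact force between the fingers and screwdriver below 0.1 N), for 0.3 s.
4. every cell in the channel, blade still through the eyelets (x of blade_tip in the frame of magazine above 0.026 m and y of blade_tip in the frame of magazine between -0.012 and 0.012 m and z of blade_tip in the frame of magazine between 0.032 and 0.056 m and angle between the y axis of screwdriver and the x axis of magazine, either way round below 0.22 rad and value of joint bar above 0.218 m and x of cell_1_mid in the frame of magazine between -0.004 and 0.004 m and z of cell_1_mid in the frame of magazine between 0.037 and 0.045 m and y of cell_1_mid in the frame of magazine between -0.222 and -0.02 m and angle between the y axis of each of cell_1_mid, cell_2_mid, cell_3_mid, cell_4_mid and the y axis of magazine, either way round below 0.12 rad and x of cell_2_mid in the frame of magazine between -0.004 and 0.004 m and z of cell_2_mid in the frame of magazine between 0.037 and 0.045 m and y of cell_2_mid in the frame of magazine between -0.222 and -0.02 m and x of cell_3_mid in the frame of magazine between -0.004 and 0.004 m and z of cell_3_mid in the frame of magazine between 0.037 and 0.045 m and y of cell_3_mid in the frame of magazine between -0.222 and -0.02 m and x of cell_4_mid in the frame of magazine between -0.004 and 0.004 m and z of cell_4_mid in the frame of magazine between 0.037 and 0.045 m and y of cell_4_mid in the frame of magazine between -0.222 and -0.02 m), for 0.3 s.
5. blade out of the eyelets, bar back, cells in the channel (x of blade_tip in the frame of magazine below -0.03 m and x of cell_1_mid in the frame of magazine between -0.004 and 0.004 m and z of cell_1_mid in the frame of magazine between 0.037 and 0.045 m and y of cell_1_mid in the frame of magazine between -0.222 and -0.02 m and angle between the y axis of each of cell_1_mid, cell_2_mid, cell_3_mid, cell_4_mid and the y axis of magazine, either way round below 0.12 rad and x of cell_2_mid in the frame of magazine between -0.004 and 0.004 m and z of cell_2_mid in the frame of magazine between 0.037 and 0.045 m and y of cell_2_mid in the frame of magazine between -0.222 and -0.02 m and x of cell_3_mid in the frame of magazine between -0.004 and 0.004 m and z of cell_3_mid in the frame of magazine between 0.037 and 0.045 m and y of cell_3_mid in the frame of magazine between -0.222 and -0.02 m and x of cell_4_mid in the frame of magazine between -0.004 and 0.004 m and z of cell_4_mid in the frame of magazine between 0.037 and 0.045 m and y of cell_4_mid in the frame of magazine between -0.222 and -0.02 m and value of joint bar above 0.2 m), for 0.2 s.
At the end, for the whole second after the job is handed in: Every cell flat in the channel, within 4 mm of its middle line and 0.12 rad; row closed: 7 mm or less to the stop and between cells (10 mm of gaps in all), follower within 9 mm; pawl under 0.15 rad; screwdriver flat on the bench, tip over 60 mm from the near eyelet; all at rest (x of cell_1_mid in the frame of magazine between -0.004 and 0.004 m and z of cell_1_mid in the frame of magazine between 0.037 and 0.045 m and y of cell_1_mid in the frame of magazine between -0.222 and -0.02 m and angle between the y axis of each of cell_1_mid, cell_2_mid, cell_3_mid, cell_4_mid and the y axis of magazine, either way round below 0.12 rad and x of cell_2_mid in the frame of magazine between -0.004 and 0.004 m and z of cell_2_mid in the frame of magazine between 0.037 and 0.045 m and y of cell_2_mid in the frame of magazine between -0.222 and -0.02 m and x of cell_3_mid in the frame of magazine between -0.004 and 0.004 m and z of cell_3_mid in the frame of magazine between 0.037 and 0.045 m and y of cell_3_mid in the frame of magazine between -0.222 and -0.02 m and x of cell_4_mid in the frame of magazine between -0.004 and 0.004 m and z of cell_4_mid in the frame of magazine between 0.037 and 0.045 m and y of cell_4_mid in the frame of magazine between -0.222 and -0.02 m and y of any of cell_1_mid, cell_2_mid, cell_3_mid, cell_4_mid in the frame of end_stop below 0.032 m and y of any of cell_1_mid, cell_2_mid, cell_3_mid, cell_4_mid in the frame of follower above -0.034 m and (distance between cell_1_mid and cell_2_mid below 0.056 m or distance between cell_1_mid and cell_3_mid below 0.056 m or distance between cell_1_mid and cell_4_mid below 0.056 m) and (distance between cell_2_mid and cell_1_mid below 0.056 m or distance between cell_2_mid and cell_3_mid below 0.056 m or distance between cell_2_mid and cell_4_mid below 0.056 m) and (distance between cell_3_mid and cell_1_mid below 0.056 m or distance between cell_3_mid and cell_2_mid below 0.056 m or distance between cell_3_mid and cell_4_mid below 0.056 m) and (distance between cell_4_mid and cell_1_mid below 0.056 m or distance between cell_4_mid and cell_2_mid below 0.056 m or distance between cell_4_mid and cell_3_mid below 0.056 m) and distance between each of cell_2_mid, cell_3_mid, cell_4_mid and cell_1_mid below 0.158 m and distance between each of cell_3_mid, cell_4_mid and cell_2_mid below 0.158 m and distance between cell_4_mid and cell_3_mid below 0.158 m and value of joint pawl below 0.15 rad and distance between blade_tip and near_eye above 0.06 m and height (world z) of blade_tip below 0.025 m and height (world z) of screwdriver below 0.03 m and angle between screwdriver's own y axis and vertical between 1.47 and 1.67 rad and linear speed of screwdriver below 0.02 m/s); the robot touches nothing.
It fails at once if the torch, the marker or the ball pen is shifted by more than 3 cm (distance of any of torch, marker, ball_pen from where it was at the start of the episode above 0.03 m).
Of cell_1, cell_2, cell_3, cell_4 only 3 to 4 are there at a start; the rules pass over those that are not, and their reading is None.
At some moment in a run one of cell_1, cell_2, cell_3, cell_4 may be knocked a few centimetres aside while the robot is not near it.
Once in a run the grip may slacken for a moment while it holds something.
It also fails if it takes over 210 s, if anything falls off the work surface, if the arm or the gripper's body presses on something with over 40 N, if the wrist force passes 120 N, or if a joint passes its speed limit or range.

### The arm

A 6-joint arm with a two-finger parallel gripper is mounted at the origin on a cart in front of the work surface, level with it; the furniture and walls round the work are solid. World frame = base frame: x ahead of the robot, y to its left, z up, the work surface at z = 0. Lengths are in m, angles in rad, forces in N, time in s.
With the tool pointing down it reaches from about 0.25 to 0.775 m from the base axis. Payload 4 kg.
Tool frame: the origin (TCP) lies midway between the tips of the shut fingers; the grasp point (between the pads) lies 19 mm behind it (robot.hold_point_z is the distance from the TCP to the grasp point, in m); z points along the fingers, y is the line along which they close (so a half turn about z gives the same grasp; the last joint's range is limited). The gripper opens to 94 mm and grips with 3 to 60 N. Pads are 16 mm wide; open, the fingers measure 119 mm over their backs; the gripper's body (75 mm by 177 mm) begins 78 mm behind the grasp point.
Start: joints at [-1.283, 0.087, 1.371, -0, 1.684, -0.103], TCP at [0.21, -0.509, 0.206] pointing down, gripper open.
Joint ranges: [-3.1, 3.1], [-0.76, 2.03], [0.27, 2.55], [-1.08, 4.22], [0.17, 2.65], [-2.57, 2.57]. Speed limits (rad/s): [2.79, 2.79, 3.14, 3.14, 3.14, 3.14].

### API

Orientations are given as [roll, pitch, yaw] about the fixed x, y, z axes, in that order (R = Rz(yaw) Ry(pitch) Rx(roll)).
In Python, from bench import readout, imaging, robot gives the robot as it stands.
- The arm moves only by the tool carry_out, never from a script. Its argument "motion" is text: rows parted by semicolons, each of 7 numbers parted by spaces: the shift along the tool's x, y, z each as a share of 200 mm, from -1 to 1, then the turn, a rotation vector about the tool's x, y, z each as a share of 120 degrees, from -1 to 1, then the opening, from 0 (shut) to 1 (fully open). A call has 1 to 12 rows; each row shifts and turns the commanded pose from where the row before left it, along the tool's axes as they then stand; what a row does not reach is not made up. A row lasts 1/8 s, in which the tool goes at most 62.5 mm and 10.7 degrees, less where a joint would pass 70% of its speed; a pose out of reach is approached as far as the arm can. A call with a number of a shift or a turn outside -1 to 1 is refused whole. A call with a gripper value outside its range is refused whole. The fingers move at their own pace and stop on an object; the grip force is fixed at half the most. Time passes only in rows, so rows that do not move let the fingers close. It gives the time, the measured TCP pose, the force, the opening and the grip force at its end, in the units of the state.
- readout.get_obs(): the state, without advancing time (a new reading comes with each control period).
- imaging.snapshot(name): name is "scene" or "top" or "wrist"; returns a dict with "pixels" (480x640x3 uint8, red, green, blue), "fx", "fy", "cx", "cy" (pixels), "R" (3x3) and "t" (3): a world point X has camera coordinates R X + t. Camera axes: x right, y down, z forward; pixel columns grow to the right and rows downward; lengths in m; the calibration is good to about 2 mm. The wrist camera is an equidistant fisheye: a pixel r from the principal point sees the ray r / f radians off the axis. A picture is of the moment at which its call begins. There is no depth.
- robot.close_job(): hands the job in; it is judged then, once.
The state is a dict: "time": time; "joint_positions": joint angles; "qvel": joint speeds; "joint_torque": joint torques, N m; "tool_pos": TCP position; "ee_rot": TCP orientation; "wrist_force": force on the tool from outside, world axes, zero at the start; "wrist_torque": the same for the moment, N m; "width": finger opening in m; "finger_force": force on a finger pad.
Only numpy, scipy, OpenCV 4.12 (cv2) and the standard library are available. Lean on these libraries where they do the work, as an engineer would, in place of code of your own. Each camera call takes 0.05 s, during which the arm holds its last target. There are 200 camera calls.

## Working session

There is one attempt and no reset: what is moved stays moved. The work goes in short steps, Python scripts to look and compute and a tool call to move; the robot and the scene stay as the last step left them, time stands still between calls to the robot, and variables do not carry over. Pictures are saved under pics/ and viewed, at most 14 in all, crops included, and the job is handed in when it is done.

Besides the shell and the picture viewer there is one more tool, called after "Call:" as name(argument=value, ...) on one line, values as JSON. carry_out: Moves the arm, as the interface text tells. Its arguments: {"type":"object","properties":{"motion":{"type":"string"}},"required":["motion"]}

```bash
mkdir -p pics; ls; python3 - <<'E'
from bench import readout, imaging, robot
import cv2
for n in ("scene","top"):
    s=imaging.snapshot(n); cv2.imwrite(f"pics/{n}0.png",s["pixels"][:,:,::-1]); print(n,s["fx"],s["cx"],s["cy"],s["R"],s["t"])
print(readout.get_obs(), robot.hold_point_z)
E
```

```text
pics
scene 560.1387248510214 321.264628436137 241.8700323764008 [[-0.81492174 -0.57941111  0.01361312]
 [-0.31387381  0.42146347 -0.85079479]
 [ 0.48722252 -0.69760398 -0.52532172]] [0.3887401  0.26090351 0.88327215]
top 577.9009593787124 317.8169185226776 231.27501022163077 [[ 0.0075589  -0.9999703  -0.00150566]
 [-0.99651359 -0.00740764 -0.08310115]
 [ 0.08308753  0.00212857 -0.99653998]] [-0.09847769  0.54322054  1.23839829]
{'time': 0.1, 'joint_positions': array([-1.28310861e+00,  8.78640241e-02,  1.37208364e+00, -5.34906984e-06,
        1.68356513e+00, -1.03075834e-01]), 'qvel': array([-3.60130291e-04, -1.58303946e-03, -5.06044828e-03, -3.07076800e-05,
       -1.27297133e-03,  1.78892323e-03]), 'joint_torque': array([ 1.65254241e-03, -3.41252339e+01, -3.03301728e+01,  7.20374845e-02,
        3.04434844e-02, -1.10146188e-04]), 'tool_pos': array([ 0.20936178, -0.50807631,  0.20444041]), 'ee_rot': array([-3.13968215e+00, -1.92282145e-04,  3.90762768e-01]), 'wrist_force': array([-0.48323926,  0.04428969, -0.37220886]), 'wrist_torque': array([0.01135554, 0.01966803, 0.03150487]), 'finger_force': 0.0, 'width': 0.09421318538279841} 0.0188
```

View pics/top0.png

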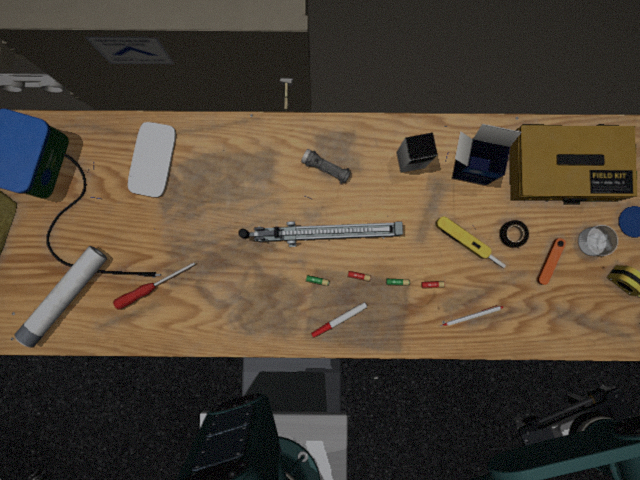

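View pics/scene0.png

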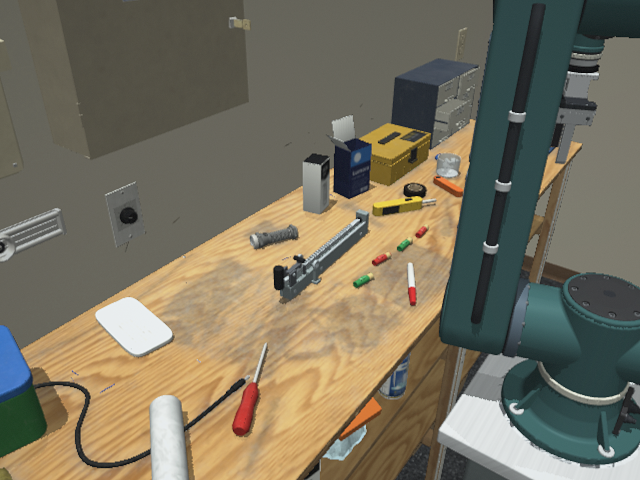

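The top view shows the magazine from its handle at (245,234) to the end stop at (402,229). The cells are at (317,281), (359,275), (397,282) and (432,285), and the screwdriver runs from its handle at (117,303) to its tip at (195,264). The scene view agrees. All four cells are present.

```bash
cat > h.py <<'E'
import numpy as np, cv2
from bench import readout, imaging, robot
from scipy.spatial.transform import Rotation as Ro
def snap(n): return imaging.snapshot(n)
def ray(s,u,v,fish=False):
    a=np.array([(u-s["cx"])/s["fx"],(v-s["cy"])/s["fy"]])
    if fish:
        r=np.hypot(*a); d=np.array([*(a/max(r,1e-9)*np.sin(r)),np.cos(r)])
    else: d=np.array([*a,1.])
    R=np.array(s["R"]); return -R.T@np.array(s["t"]), R.T@d
def unp(s,u,v,z,fish=False):
    c,d=ray(s,u,v,fish); return c+d*(z-c[2])/d[2]
def proj(s,X,fish=False):
    p=np.array(s["R"])@np.array(X,float)+np.array(s["t"])
    if fish:
        r=np.hypot(p[0],p[1]); th=np.arctan2(r,p[2]); a=p[:2]/max(r,1e-9)*th
    else: a=p[:2]/p[2]
    return np.array([s["cx"]+s["fx"]*a[0], s["cy"]+s["fy"]*a[1]])
def tri(obs):  # [(s,u,v,fish)] least-squares point
    A=np.zeros((3,3));b=np.zeros(3)
    for o in obs:
        c,d=ray(*o); d=d/np.linalg.norm(d); P=np.eye(3)-np.outer(d,d); A+=P;b+=P@c
    X=np.linalg.solve(A,b); return X,[np.round(proj(o[0],X,o[3])-o[1:3],1) for o in obs]
def pose():
    o=readout.get_obs(); return np.array(o["tool_pos"]),Ro.from_euler('xyz',o["ee_rot"])
def go(target,yaw=None):  # shares in tool axes: shift, turn about tool z
    p,R=pose(); d=R.inv().apply(np.array(target)-p)/0.2
    out=[np.round(d,3)]
    if yaw is not None:
        rv=(R.inv()*Ro.from_euler('xyz',[np.pi,0,yaw])).as_rotvec()/np.radians(120); out.append(np.round(rv,3))
    print("pos",np.round(p,4),"rpy",np.round(R.as_euler('xyz'),3),"shift shares",*out)
E
python3 - <<'E'
from h import *
s=snap("top"); im=s["pixels"]
hsv=cv2.cvtColor(im,cv2.COLOR_RGB2HSV)
g=[(245,234,.085),(264,232,.07),(291,225,.044),(291,241,.044),(402,229,.056),(117,303,.0125),(195,264,.0125),(317,281,.007),(359,275,.007),(397,282,.007),(432,285,.007)]
for u,v,z in g: print(u,v,np.round(unp(s,u,v,z),3))
go([0.40,-0.12,0.35],0)
crop=cv2.resize(im[205:350,100:460],None,fx=2.2,fy=2.2,interpolation=cv2.INTER_CUBIC)
cv2.imwrite("pics/crop1.png",crop[:,:,::-1])
E
```

```text
245 234 [0.532 0.056 0.085]
264 232 [0.538 0.018 0.07 ]
291 225 [ 0.555 -0.037  0.044]
291 241 [ 0.521 -0.037  0.044]
402 229 [ 0.547 -0.273  0.056]
117 303 [0.385 0.342 0.012]
195 264 [0.471 0.174 0.012]
317 281 [ 0.436 -0.093  0.007]
359 275 [ 0.45  -0.185  0.007]
397 282 [ 0.435 -0.269  0.007]
432 285 [ 0.429 -0.345  0.007]
pos [ 0.2094 -0.5081  0.2046] rpy [-3.14  -0.     0.391] shift shares [ 1.621 -1.433 -0.724] [-0.001  0.     0.187]
```

View pics/crop1.png

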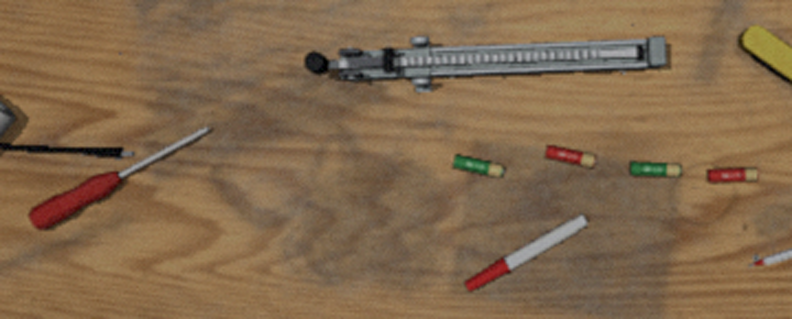

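The crop resolves the eyelets at about (421,41) and (427,86), the pawl knob at (389,60), and four cells lying along the channel direction with a slight skew. I'm moving above the magazine for a close view.

Call:
carry_out(motion="0.193 -0.152 -0.073 0 0 0 1;0.193 -0.152 -0.073 0 0 0 1;0.193 -0.152 -0.073 0 0 0 1;0.193 -0.152 -0.073 0 0 0 1;0.193 -0.152 -0.073 0 0 0 1;0.193 -0.152 -0.073 0 0 0 1;0.193 -0.152 -0.073 0 0 0 1;0.193 -0.152 -0.073 0 0 0 1;0.193 -0.152 -0.073 0 0 0 1;0.193 -0.152 -0.073 0 0 0 1")

```text
time: 1.4
tool_pos: [0.451, -0.0789, 0.3517]
ee_rot: [3.141, 0.0, 0.391]
wrist_force: [0.3, -0.3, -0.3]
width: 0.0939
finger_force: 0.0
```

Call:
carry_out(motion="0 0 0 0 0 -0.083 1;0 0 0 0 0 -0.083 1;0 0 0 0 0 -0.083 1;0 0 0 0 0 -0.083 1;0 0 0 0 0 -0.083 1;0 0 0 0 0 -0.083 1;0 0 0 0 0 -0.083 1;0 0 0 0 0 0 1;0 0 0 0 0 0 1")

```text
time: 2.52
tool_pos: [0.4505, -0.0804, 0.3513]
ee_rot: [-3.141, -0.0, 1.605]
wrist_force: [0.9, 0.2, -0.3]
width: 0.0941
finger_force: 0.0
```

```bash
python3 - <<'E'
from h import *
s=snap("wrist"); cv2.imwrite("pics/w1.png",s["pixels"][:,:,::-1])
import pickle; pickle.dump(s,open("w1.pkl","wb"))
print(s["fx"],s["cx"],s["cy"],-np.array(s["R"]).T@s["t"]); print(np.round(s["R"],2))
go([0.45,-0.08,0.35],1.61)
E
```

```text
371.64829954431775 314.7157446567763 238.4860890907903 [ 0.44912544 -0.01302486  0.53031229]
[[ 1.    0.03 -0.  ]
 [ 0.03 -0.97  0.23]
 [ 0.01 -0.23 -0.97]]
pos [ 0.4505 -0.0804  0.3514] rpy [-3.141  0.     1.606] shift shares [ 0.002 -0.003  0.007] [-0.     0.    -0.002]
```

View pics/w1.png

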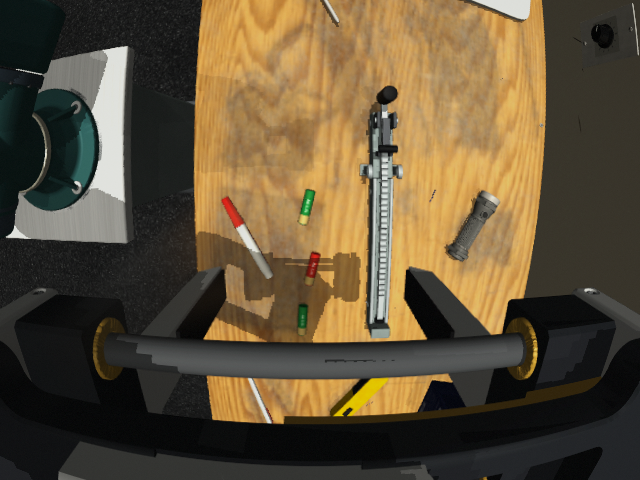

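The wrist view shows the magazine from its handle at (388,95) through the knob at (388,148) and eyelets at about (365,170) and (399,171) to the end stop at (380,330). Three cells are in view. I'm zooming in on the magazine.

```bash
python3 - <<'E'
from h import *
import pickle
s=pickle.load(open("w1.pkl","rb")); im=s["pixels"]
a=cv2.resize(im[80:190,345:425],None,fx=5,fy=5,interpolation=cv2.INTER_CUBIC)
b=cv2.resize(im[295:345,355:405],None,fx=8,fy=8,interpolation=cv2.INTER_CUBIC)
c=np.zeros((550,800,3),np.uint8); c[:550,:400]=a; c[:400,400:]=b
for i in range(0,400,50): cv2.putText(c,str(345+i//5),(i,545),0,.35,(255,255,0),1); c[:550:4,i]=(255,255,0)
for j in range(0,550,50): cv2.putText(c,str(80+j//5),(0,j+10),0,.35,(255,255,0),1); c[j,:400:4]=(255,255,0)
for i in range(0,400,40): c[:400:4,400+i]=(0,255,255)
for j in range(0,400,40): c[j,400::4]=(0,255,255)
cv2.imwrite("pics/w1c.png",c[:,:,::-1])
E
```

```text
(no output)
```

View pics/w1c.png

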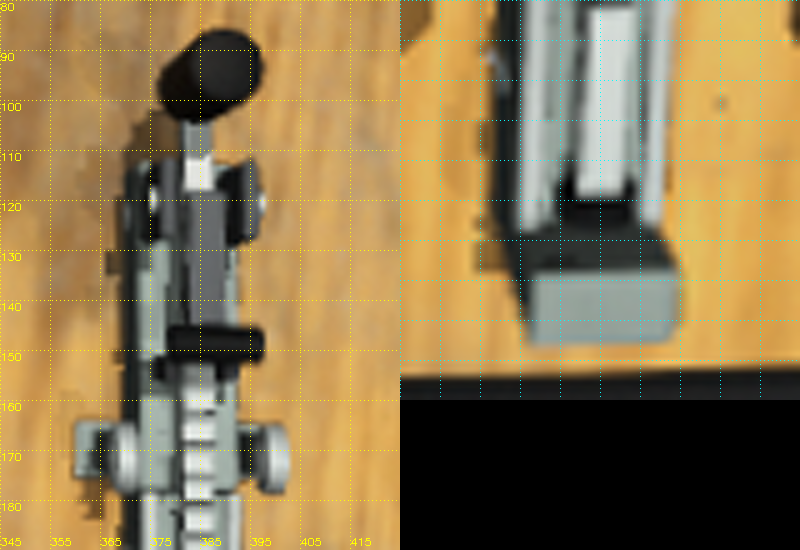

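```bash
python3 - <<'E'
from h import *
import pickle
s=pickle.load(open("w1.pkl","rb")); t=snap("top")
for n,u,v,z in [("stop top edge y-222",380.3,328.8,.056),("near ring top y0 x-20",370,170.8,.0535),("far ring top y0 x20",400,170.8,.0535),("knob y30",388.2,148.8,.069),("handle top",390.8,93,.085),("lipL up",373.5,180,.037),("lipR",392.5,180,.037)]:
    print(n,np.round(unp(s,u,v,z,True),4))
# predicted top pixel of stop/handle vs seen
# cells + screwdriver in top by colour
im=t["pixels"]; hsv=cv2.cvtColor(im,cv2.COLOR_RGB2HSV)
m=((hsv[...,1]>140)&(hsv[...,2]>50)&((hsv[...,0]<6)|(hsv[...,0]>172)|((hsv[...,0]>45)&(hsv[...,0]<85)))).astype(np.uint8)
m[:250]=0; m[350:]=0; m[:,:100]=0;m[:,460:]=0
n,l,st,c=cv2.connectedComponentsWithStats(m)
for i in range(1,n):
    if st[i,4]>15:
        p=np.argwhere(l==i)[:,::-1].astype(float); w=np.linalg.svd(p-p.mean(0),full_matrices=False); d=w[2][0]
        q=(p-p.mean(0))@d; print(np.round(c[i],1),st[i,4],"world",np.round(unp(t,*c[i],.007),4),"ends",np.round(p.mean(0)+d*q.min(),1),np.round(p.mean(0)+d*q.max(),1))
E
```

```text
stop top edge y-222 [ 0.5518 -0.2575  0.056 ]
near ring top y0 x-20 [ 0.521  -0.0356  0.0535]
far ring top y0 x20 [ 0.5606 -0.0334  0.0535]
knob y30 [ 0.5403 -0.006   0.069 ]
handle top [0.5377 0.0623 0.085 ]
lipL up [ 0.5289 -0.0485  0.037 ]
lipR [ 0.5549 -0.0471  0.037 ]
[388.7 281.1] 16 world [ 0.4367 -0.2506  0.007 ] ends [386.8 282.8] [391. 279.]
[429.5 284.1] 75 world [ 0.4308 -0.3399  0.007 ] ends [438.  283.7] [421.9 284.5]
[133.2 295.5] 423 world [0.4012 0.3088 0.007 ] ends [153.3 284.8] [114.6 305.3]
```

Call:
carry_out(motion="0.117 0.154 0 0 0 -0.005 1;0.117 0.154 0 0 0 0 1;0.117 0.154 0 0 0 0 1;0 0 0.231 0 0 0 1;0 0 0.231 0 0 0 1;0 0 0.231 0 0 0 1;0 0 0.231 0 0 0 1;0 0 0.231 0 0 0 0.6;0 0 0 0 0 0 0.6;0 0 0 0 0 0 0.6")

```text
time: 3.88
tool_pos: [0.541, -0.0064, 0.1225]
ee_rot: [3.139, 0.001, 1.618]
wrist_force: [-0.2, -0.4, 0.8]
width: 0.0675
finger_force: 0.0
```

```bash
cat >> h.py <<'E'
O=np.array([.541,-.0355,0.]); YAW=.046
def M(x,y,z): c,s=np.cos(YAW),np.sin(YAW); return O+np.array([c*x-s*y,s*x+c*y,z])
def inM(X): c,s=np.cos(YAW),np.sin(YAW); d=np.array(X)-O; return np.array([c*d[0]+s*d[1],-s*d[0]+c*d[1],d[2]])
def st():
    p,R=pose(); print("TCP in mag mm",np.round(inM(p)*1000,1),"yaw",round(R.as_euler('xyz')[2]-YAW,3))
def show(name,s,pts,box,f,fish=True):
    im=s["pixels"].copy(); x0,y0,x1,y1=box; c=cv2.resize(im[y0:y1,x0:x1],None,fx=f,fy=f,interpolation=cv2.INTER_CUBIC)
    for P in pts:
        q=(proj(s,P,fish)-[x0,y0]+.5)*f; cv2.drawMarker(c,(int(q[0]),int(q[1])),(255,0,255),cv2.MARKER_CROSS,12,1)
    cv2.imwrite("pics/"+name,c[:,:,::-1])
E
python3 - <<'E'
from h import *
st(); s=snap("wrist")
show("w2.png",s,[M(-.012,.03,.066),M(.012,.03,.066),M(0,.097,.085),M(-.02,0,.0535),M(.02,0,.0535),M(0,-.222,.056),M(0,-.222,.034)],(150,60,470,300),2.5)
go(M(0,.0295,.056),YAW+np.pi/2)
E
```

```text
TCP in mag mm [  1.3  29.1 122.5] yaw 1.572
pos [ 0.5416 -0.0065  0.1234] rpy [3.137e+00 1.000e-03 1.618e+00] shift shares [ 0.003 -0.011  0.337] [0.002 0.    0.   ]
```

View pics/w2.png

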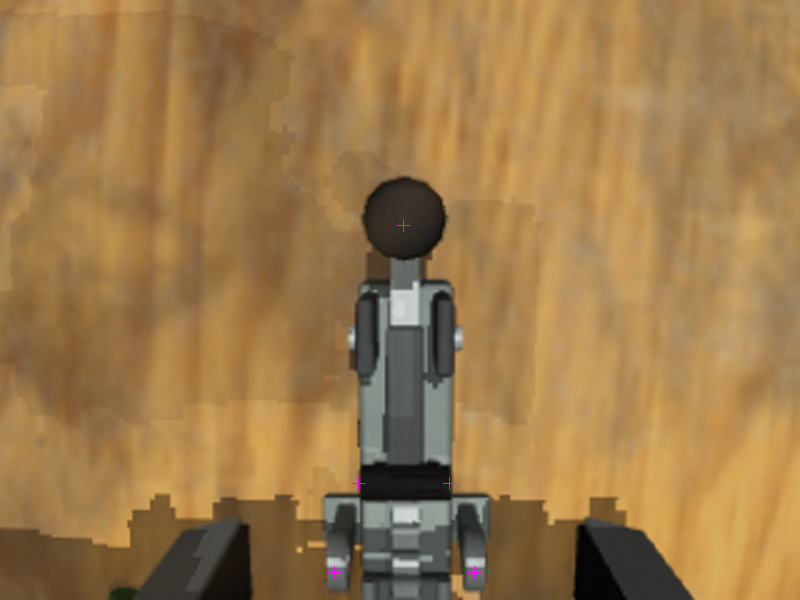

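The projected model lands on the knob ends at (360,483) and (449,483), both ring tops and the handle at (404,217), all within about 2 mm. I'm gripping and lifting the pawl.

Call:
carry_out(motion="0 -0.008 0.11 0 0 0 0.6;0 0 0.11 0 0 0 0.6;0 0 0.115 0 0 0 0.6;0 0 0 0 0 0 0;0 0 0 0 0 0 0;0 0 0 0 0 0 0;0 0 0 0 0 0 0;0 0 0 0 0 0 0;0 0 0 0 0 0 0")

```text
time: 5.05
tool_pos: [0.5392, -0.0065, 0.0548]
ee_rot: [3.139, 0.001, 1.618]
wrist_force: [-0.2, 0.2, 5.4]
width: 0.0237
finger_force: 30.0
```

Call:
carry_out(motion="0.008 0 -0.018 0 0 0 0;0.008 0 -0.018 0 0 0 0;0.01 0 -0.016 0 0 0 0;0.01 0 -0.016 0 0 0 0;0.014 0 -0.014 0 0 0 0;0.014 0 -0.013 0 0 0 0;0.012 0 -0.009 0 0 0 0;0.012 0 -0.007 0 0 0 0;0.008 0 -0.004 0 0 0 0;0 0 0 0 0 0 0;0 0 0 0 0 0 0")

```text
time: 6.42
tool_pos: [0.5383, 0.0107, 0.0767]
ee_rot: [3.14, 0.004, 1.618]
wrist_force: [2.9, -5.1, -0.0]
width: 0.0231
finger_force: 30.0
```

```bash
python3 - <<'E'
from h import *
st(); s=snap("wrist"); show("w3.png",s,[],(150,60,470,300),2.5)
E
```

```text
TCP in mag mm [-0.6 46.3 76.7] yaw 1.572
```

View pics/w3.png

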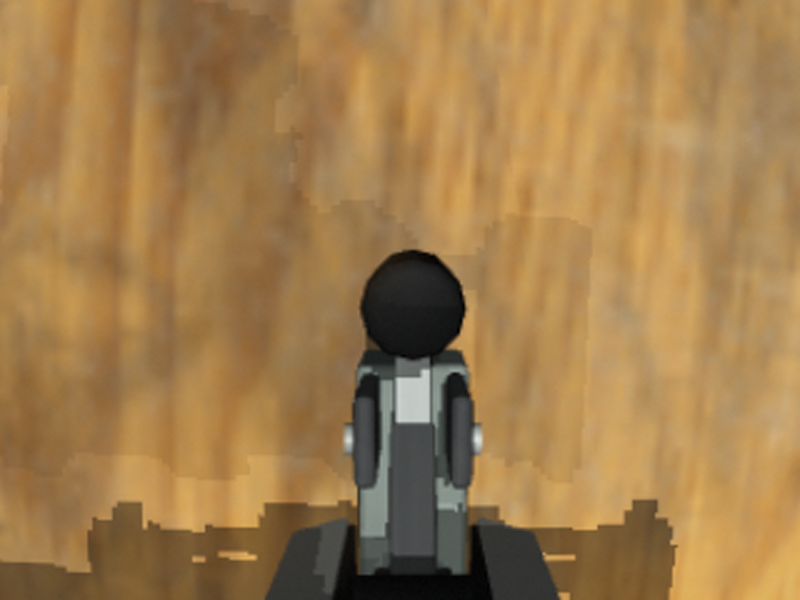

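The knob is still held between the pads at the bottom edge, around (410,590). The arc ended at y 46, z 77, so the pawl is at about 0.75 rad. I'm releasing it and going to the handle.

Call:
carry_out(motion="0 0 0 0 0 0 0.6;0 0 0 0 0 0 0.6;0 0 0 0 0 0 0.6;0 0 -0.19 0 0 0 0.6;0 0 -0.19 0 0 0 0.6;0.132 0.003 0 0 0 0 0.6;0.132 0 0 0 0 0 0.6;0 0 0.1 0 0 0 0.6;0 0 0.15 0 0 0 0.6;0 0 0.15 0 0 0 0.6;0 0 0.1 0 0 0 0.6;0 0 0 0 0 0 0")

```text
time: 7.98
tool_pos: [0.5335, 0.0658, 0.0503]
ee_rot: [-3.136, -0.0, 1.618]
wrist_force: [0.8, 0.0, -0.9]
width: 0.0496
finger_force: 0.0
```

Call:
carry_out(motion="0 0 0 0 0 0 0;0 0 0 0 0 0 0;0 0 0 0 0 0 0;0 0 0 0 0 0 0")

```text
time: 8.48
tool_pos: [0.5358, 0.0656, 0.0535]
ee_rot: [3.14, 0.0, 1.618]
wrist_force: [-1.8, -0.6, 3.3]
width: 0.0194
finger_force: 30.0
```

```bash
python3 - <<'E'
from h import *
st(); s=snap("wrist"); show("w4.png",s,[],(150,60,470,300),2.5); t=snap("scene"); show("s4.png",t,[],(240,170,400,320),4); 
E
```

```text
TCP in mag mm [ -0.6 101.3  53.5] yaw 1.572
```

View pics/s4.png

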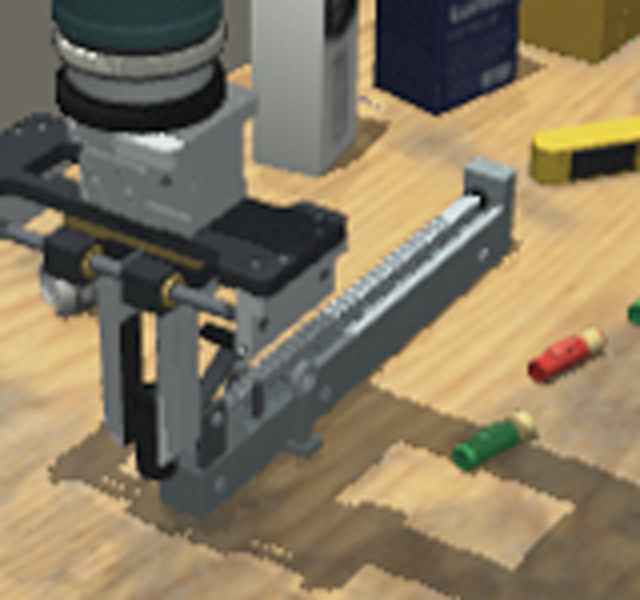

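The scene shows the handle gripped (about 19 mm) and the pawl raised at (225,340). I'm drawing the bar back.

Call:
carry_out(motion="0.05 0 0 0 0 0 0;0.1 0 0 0 0 0 0;0.1 0 0 0 0 0 0;0.1 0 0 0 0 0 0;0.1 0 0 0 0 0 0;0.1 0 0 0 0 0 0;0.1 0 0 0 0 0 0;0.1 0 0 0 0 0 0;0.1 0 0 0 0 0 0;0.1 0 0 0 0 0 0;0.1 0 0 0 0 0 0;0.05 0 0 0 0 0 0")

```text
time: 10.07
tool_pos: [0.5252, 0.2855, 0.0535]
ee_rot: [3.141, 0.002, 1.619]
wrist_force: [-1.8, -3.6, 6.3]
width: 0.0192
finger_force: 30.0
```

Call:
carry_out(motion="0.02 0 0 0 0 0 0;0.02 0 0 0 0 0 0;0.02 0 0 0 0 0 0;0 0 0 0 0 0 0;0 0 0 0 0 0 0;0 0 0 0 0 0 0")

```text
time: 10.82
tool_pos: [0.5247, 0.2949, 0.0534]
ee_rot: [3.141, 0.005, 1.617]
wrist_force: [-1.3, -6.9, 6.6]
width: 0.0196
finger_force: 30.0
```

```bash
python3 - <<'E'
from h import *
st()
E
```

```text
TCP in mag mm [ -1.  330.8  53.4] yaw 1.571
```

Call:
carry_out(motion="0 0 0 0 0 0 0.5;0 0 0 0 0 0 0.5;0 0 0 0 0 0 0.5;0 0 -0.2 0 0 0 0.5;0 0 -0.28 0 0 0 0.5;0 0 -0.28 0 0 0 0.7;0 0 -0.24 0 0 0 0.7;0 -0.19 0 0 0 -0.067 0.7;0 -0.19 0 0 0 -0.067 0.7;0 -0.19 0 0 0 -0.067 0.7;0 0 0 0 0 0 0.7;0 0 0 0 0 0 0.7")

```text
time: 12.32
tool_pos: [0.4136, 0.2765, 0.2525]
ee_rot: [3.141, 0.0, 2.038]
wrist_force: [-0.5, 0.2, 0.6]
width: 0.0658
finger_force: 0.0
```

```bash
python3 - <<'E'
from h import *
import pickle
st(); s=snap("wrist"); pickle.dump(s,open("w5.pkl","wb")); im=s["pixels"]
hsv=cv2.cvtColor(im,cv2.COLOR_RGB2HSV)
m=((hsv[...,1]>150)&((hsv[...,0]<6)|(hsv[...,0]>172))&(hsv[...,2]>60)).astype(np.uint8)
n,l,stt,c=cv2.connectedComponentsWithStats(m)
for i in range(1,n):
    if stt[i,4]>200:
        q=np.argwhere(l==i)[::3,::-1]; W=np.array([unp(s,u,v,.0125,True)[:2] for u,v in q]); w=np.linalg.svd(W-W.mean(0),full_matrices=False)[2]; a=(W-W.mean(0))@w[0]; b=(W-W.mean(0))@w[1]
        print(stt[i,4],"c",W.mean(0).round(4),"dir",w[0].round(3),"range",a.min().round(4),a.max().round(4),b.min().round(4),b.max().round(4))
cv2.imwrite("pics/w5.png",im[:,:,::-1])
t=snap("top")
print("tip",unp(t,195.5,263.5,.0125))
E
```

```text
TCP in mag mm [-112.9  317.6  252.5] yaw 1.992
1547 c [0.4027 0.3076] dir [ 0.474 -0.88 ] range -0.0445 0.0504 -0.0114 0.0108
tip [0.47197788 0.17293381 0.0125    ]
```

View pics/w5.png

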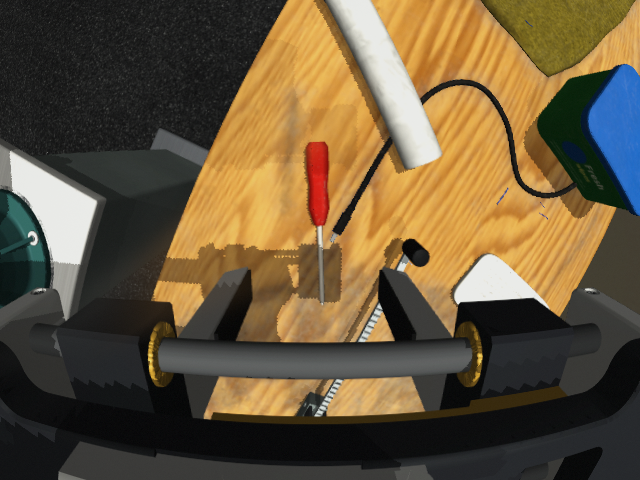

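The wrist view shows the screwdriver handle from (317,145) to (320,225) and its tip at (322,302). The cable is clear of the grasp. The measured lengths match the given ones, so I'm picking it up.

Call:
carry_out(motion="0.149 0.021 0 0 0 -0.01 0.55;0 0 0.25 0 0 0 0.55;0 0 0.25 0 0 0 0.55;0 0 0.25 0 0 0 0.55;0 0 0.2 0 0 0 0.55;0 0 0.15 0 0 0 0.55;0 0 0.09 0 0 0 0.55;0 0 0.045 0 0 0 0.55;0 0 0 0 0 0 0.55")

```text
time: 13.55
tool_pos: [0.4039, 0.3048, 0.0055]
ee_rot: [-3.142, 0.0, 2.06]
wrist_force: [0.2, 0.8, -0.2]
width: 0.0518
finger_force: 0.0
```

Call:
carry_out(motion="0 0 0 0 0 0 0;0 0 0 0 0 0 0;0 0 0 0 0 0 0;0 0 0 0 0 0 0;0 0 0 0 0 0 0;0 0 0 0 0 0 0")

```text
time: 14.3
tool_pos: [0.4039, 0.305, 0.0061]
ee_rot: [3.141, -0.0, 2.06]
wrist_force: [-0.4, -0.4, 4.4]
width: 0.0239
finger_force: 30.0
```

Call:
carry_out(motion="0 0 -0.1 0 0 0 0;0 0 -0.2 0 0 0 0;0 0 -0.25 0 0 0 0;0 0 0 0 0 0 0;0 0 0 0 0 0 0")

```text
time: 14.92
tool_pos: [0.4028, 0.3042, 0.114]
ee_rot: [-3.139, 0.0, 2.06]
wrist_force: [-0.6, -0.2, -2.0]
width: 0.0237
finger_force: 30.0
```

Call:
carry_out(motion="-0.2 -0.153 0 0 0 0 0;-0.2 -0.153 0 0 0 0 0;-0.2 -0.153 0 0 0 0 0;-0.2 -0.153 0 0 0 0 0;-0.2 -0.153 0 0 0 0 0;-0.2 -0.153 0 0 0 0 0;-0.2 -0.153 0 0 0 0 0")

```text
time: 15.8
tool_pos: [0.3439, -0.0441, 0.1129]
ee_rot: [-3.138, -0.003, 2.06]
wrist_force: [0.7, -1.1, -1.2]
width: 0.0241
finger_force: 30.0
```

Call:
carry_out(motion="0 0 0 0 0 -0.077 0;0 0 0 0 0 -0.077 0;0 0 0 0 0 -0.077 0;0 0 0 0 0 -0.077 0;0 0 0 0 0 -0.077 0;0 0 0 0 0 -0.077 0;0 0 0 0 0 -0.077 0;0 0 0 0 0 0 0;0 0 0 0 0 0 0")

```text
time: 16.92
tool_pos: [0.3452, -0.0429, 0.1141]
ee_rot: [3.141, -0.003, -3.096]
wrist_force: [-0.1, -0.2, -0.6]
width: 0.0238
finger_force: 30.0
```

```bash
python3 - <<'E'
from h import *
import pickle
st(); s=snap("scene"); t=snap("top"); pickle.dump((s,t),open("st6.pkl","wb"))
print(proj(t,M(-.047,0,.12)),proj(s,M(-.047,0,.12)))
a=cv2.resize(t["pixels"][200:300,250:330],None,fx=5,fy=5,interpolation=cv2.INTER_CUBIC)
u,v=proj(s,M(-.08,0,.12)).astype(int)
b=cv2.resize(s["pixels"][v-50:v+50,u-40:u+40],None,fx=5,fy=5,interpolation=cv2.INTER_CUBIC); print(u-40,v-50)
c=np.hstack([a,b]); c[::50,::4]=(255,255,0); c[::4,::50]=(255,255,0)
cv2.imwrite("pics/st6.png",c[:,:,::-1])
E
```

```text
TCP in mag mm [-195.9    1.6  114.1] yaw -3.142
[289.28330579 251.80436969] [326.20190647 235.61857166]
300 190
```

View pics/st6.png

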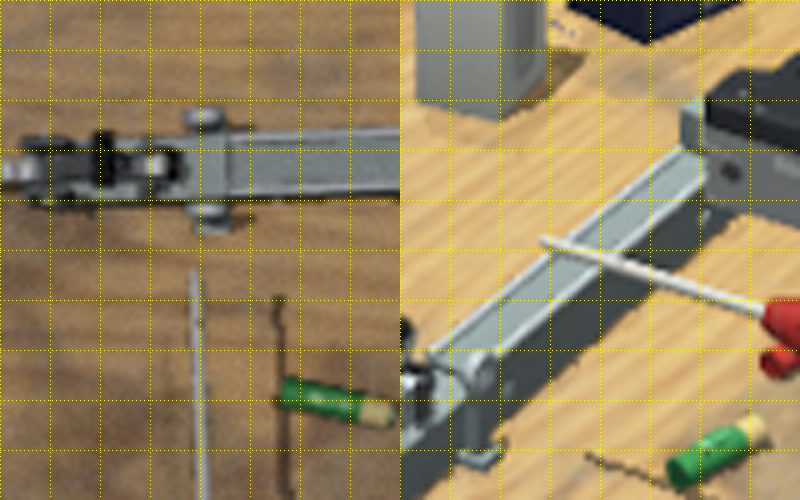

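The top view (left) shows the tip at (289.0,254.0) and the near ring at about (291,242). The scene view (right) shows the tip at (328.6,238.0), with the near ring at (397,264) in the same frame. I'm triangulating the tip.

```bash
python3 - <<'E'
from h import *
import pickle
s,t=pickle.load(open("st6.pkl","rb"))
X,e=tri([(s,328.6,238.0,False),(t,289.0,254.0,False)]); print("tip mag",inM(X).round(4),e)
# junction (scene) constrained using top blade line
for x in(-.14,-.145,-.15):
    for z in (.115,.12,.125): print(x,z,proj(s,M(x,.002,z)).round(1),end=' ')
print("\ntop lower pt",inM(unp(t,290.8,299.6,.12)).round(4),"tip",inM(unp(t,289,254,.12)).round(4))
for e in(-.02,.02): print("ring top",proj(t,M(e,0,.0535)).round(1),proj(s,M(e,0,.0535)).round(1),"ctr s",proj(s,M(e-.003,0,.044)).round(1))
for f in (0,.046): print("knob/eye check", proj(t,M(0,0,.034)).round(1))
E
```

```text
tip mag [-0.0519  0.0005  0.1166] [array([-0.4, -0. ]), array([0.2, 0.3])]
-0.14 0.115 [367.6 252.8] -0.14 0.12 [367.8 250.5] -0.14 0.125 [368.  248.2] -0.145 0.115 [370.  253.6] -0.145 0.12 [370.2 251.3] -0.145 0.125 [370.3 249. ] -0.15 0.115 [372.4 254.4] -0.15 0.12 [372.5 252.1] -0.15 0.125 [372.7 249.9] 
top lower pt [-0.1424  0.0003  0.12  ] tip [-0.0514  0.0007  0.12  ]
ring top [290.4 240.6] [314.3 259.9] ctr s [315.5 264.2]
ring top [289.8 221.9] [298.1 253.9] ctr s [299.3 258.2]
knob/eye check [290.6 232. ]
knob/eye check [290.6 232. ]
```

Call:
carry_out(motion="0 -0.008 0.1 0 0 0 0;0 0 0.16 0 0 0 0;0 0 0.1 0 0 0 0;-0.05 0 0 0 0 0 0;-0.05 0 0 0 0 0 0;0 0 0 0 0 0 0;0 0 0 0 0 0 0")

```text
time: 17.9
tool_pos: [0.3667, -0.0439, 0.0442]
ee_rot: [-3.141, 0.001, -3.094]
wrist_force: [-0.3, 0.2, -0.7]
width: 0.0239
finger_force: 30.0
```

```bash
python3 - <<'E'
from h import *
import pickle
st(); s=snap("scene"); t=snap("top"); pickle.dump((s,t),open("st7.pkl","wb"))
a=cv2.resize(t["pixels"][210:270,266:316],None,fx=8,fy=8,interpolation=cv2.INTER_CUBIC)
b=cv2.resize(s["pixels"][220:280,290:340],None,fx=8,fy=8,interpolation=cv2.INTER_CUBIC)
c=np.hstack([a,b]); c[::40,::4]=(255,255,0); c[::4,::40]=(255,255,0)
cv2.imwrite("pics/st7.png",c[:,:,::-1])
E
```

```text
TCP in mag mm [-174.5   -0.3   44.2] yaw -3.14
```

View pics/st7.png

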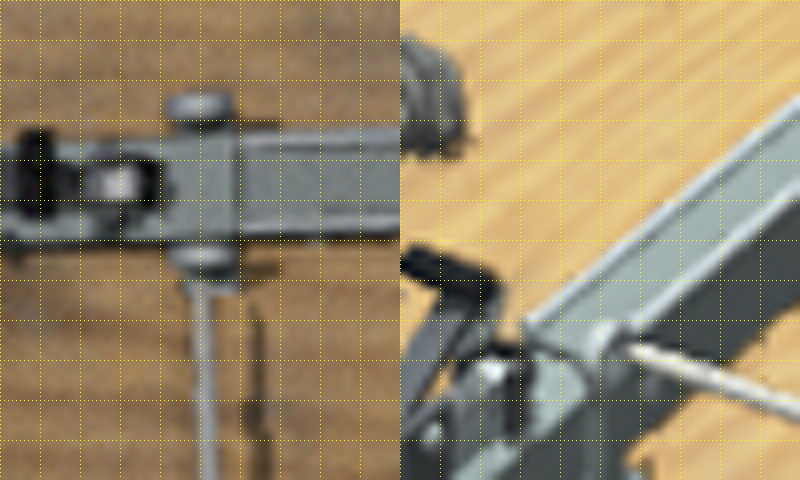

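The top view shows the blade at column 200–210 under the near ring (centre about 203), yawed slightly by about 0.03 rad. In the scene view the tip at (632,347) sits just right of the ring's bright arc at (600,340). I'm checking its height.

```bash
python3 - <<'E'
from h import *
import pickle
s,t=pickle.load(open("st7.pkl","rb"))
cr=lambda p:((p-[290,220]+.5)*8+[400,0]).round(0)
for z in(.04,.044,.048): print(z,[cr(proj(s,M(x,0,z))) for x in(-.023,-.031)], cr(proj(s,M(-.08,0,z))))
print("ring rim", [cr(proj(s,M(-.023,.0095*np.cos(a),.044+.0095*np.sin(a)))) for a in np.arange(0,6.2,np.pi/2)])
print("channel lips near edge start", cr(proj(s,M(-.014,-.01,.034))),cr(proj(s,M(.014,-.01,.034))))
E
```

```text
0.04 [array([608., 371.]), array([635., 381.])] [800. 443.]
0.044 [array([608., 358.]), array([635., 368.])] [800. 430.]
0.048 [array([608., 345.]), array([635., 355.])] [801. 416.]
ring rim [array([588., 375.]), array([609., 327.]), array([629., 341.]), array([608., 389.])]
channel lips near edge start [600. 361.] [510. 328.]
```

Call:
carry_out(motion="0 0.018 0.0135 0 0 0.0145 0;0 0 0 0 0 0 0;-0.03 0 0 0 0 0 0;-0.03 0 0 0 0 0 0;-0.03 0 0 0 0 0 0;-0.03 0 0 0 0 0 0;-0.03 0 0 0 0 0 0;-0.03 0 0 0 0 0 0;0 0 0 0 0 0 0;0 0 0 0 0 0 0")

```text
time: 19.25
tool_pos: [0.4017, -0.0395, 0.0407]
ee_rot: [-3.142, -0.0, -3.125]
wrist_force: [-0.4, 0.3, -0.4]
width: 0.0242
finger_force: 30.0
```

```bash
python3 - <<'E'
from h import *
st(); s=snap("scene"); t=snap("top"); print(readout.get_obs()["wrist_force"])
a=cv2.resize(t["pixels"][210:270,266:316],None,fx=8,fy=8,interpolation=cv2.INTER_CUBIC)
b=cv2.resize(s["pixels"][220:280,290:340],None,fx=8,fy=8,interpolation=cv2.INTER_CUBIC)
c=np.hstack([a,b]); cv2.imwrite("pics/st8.png",c[:,:,::-1])
E
```

```text
TCP in mag mm [-139.3    2.4   40.7] yaw -3.171
[-0.04382274 -0.81266413 -0.83618694]
```

View pics/st8.png

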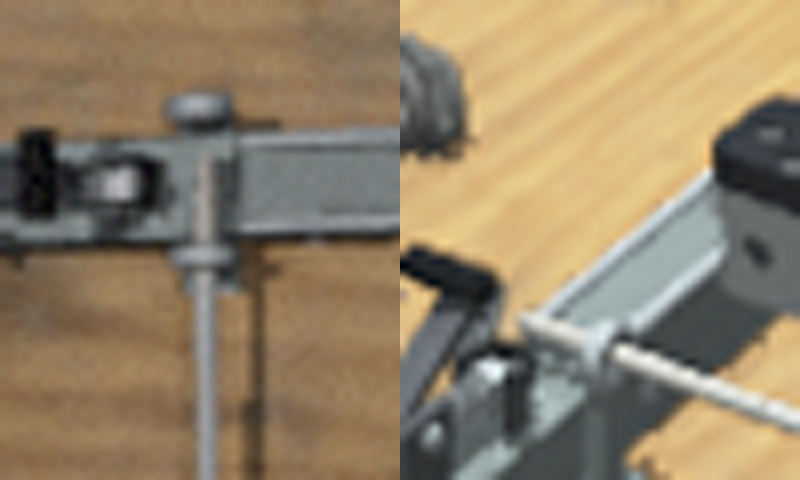

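The blade is through the near ring and heading to the far one: its tip is at (205,155) and the far ring at (200,107). I'm pushing on.

Call:
carry_out(motion="-0.03 0.002 0 0 0 0 0;-0.03 0.002 0 0 0 0 0;-0.03 0 0 0 0 0 0;-0.03 0 0 0 0 0 0;-0.03 0 0 0 0 0 0;-0.03 0 0 0 0 0 0;-0.03 0 0 0 0 0 0;-0.03 0 0 0 0 0 0;-0.03 0 0 0 0 0 0;-0.03 0 0 0 0 0 0;0 0 0 0 0 0 0")

```text
time: 20.72
tool_pos: [0.4622, -0.0378, 0.0408]
ee_rot: [-3.141, 0.0, -3.124]
wrist_force: [-0.0, 0.0, -0.7]
width: 0.0238
finger_force: 30.0
```

```bash
python3 - <<'E'
from h import *
st(); s=snap("scene"); t=snap("top"); print(readout.get_obs()["wrist_force"])
a=cv2.resize(t["pixels"][190:250,266:316],None,fx=8,fy=8,interpolation=cv2.INTER_CUBIC)
b=cv2.resize(s["pixels"][220:280,280:330],None,fx=8,fy=8,interpolation=cv2.INTER_CUBIC)
c=np.hstack([a,b]); cv2.imwrite("pics/st9.png",c[:,:,::-1])
E
```

```text
TCP in mag mm [-78.8   1.4  40.8] yaw -3.17
[-0.38733593 -0.55515944 -0.76055637]
```

View pics/st9.png

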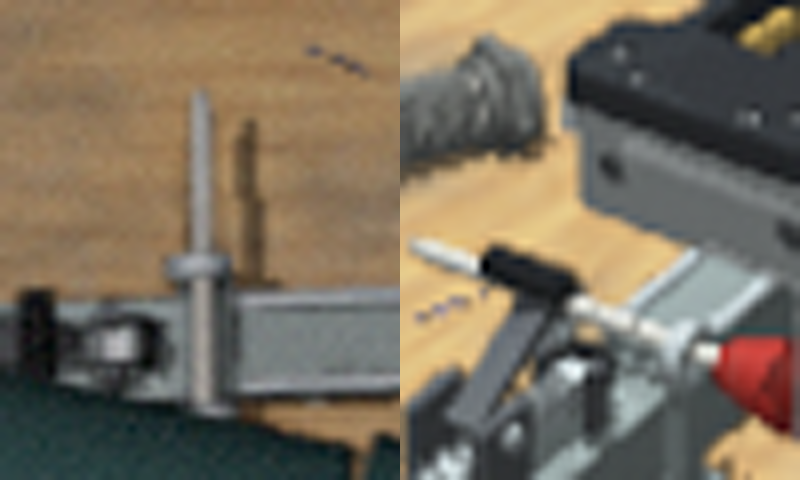

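The blade is through both eyelets, with its tip at (200,92) in the top crop, about 64 mm past centre. I'm releasing it and moving over to locate the cells numerically.

Call:
carry_out(motion="0 0 0 0 0 0 0.45;0 0 0 0 0 0 0.45;0 0 0 0 0 0 0.45;0 0 0 0 0 0 0.45;0 0 -0.1 0 0 0 0.45;0 0 -0.24 0 0 0 0.45;0 0 -0.24 0 0 0 0.45;0 0 -0.24 0 0 0 0.45;0 0 -0.24 0 0 0 0.45;0 0 -0.24 0 0 0 0.45;0 0 -0.24 0 0 0 0.45")

```text
time: 22.2
tool_pos: [0.4616, -0.0377, 0.3504]
ee_rot: [-3.141, 0.001, -3.125]
wrist_force: [1.2, -0.6, 0.1]
width: 0.0421
finger_force: 0.0
```

Call:
carry_out(motion="0 0 0 0 0 0.082 0.5;0 0 0 0 0 0.082 0.5;0 0 0 0 0 0.082 0.5;0 0 0 0 0 0.082 0.5;0 0 0 0 0 0.082 0.5;0 0 0 0 0 0.082 0.5;0 0 0 0 0 0.082 0.5;0 0 0 0 0 0.082 0.5;0 0 0 0 0 0.08 0.5;-0.235 -0.048 0 0 0 0 0.5;-0.235 -0.048 0 0 0 0 0.5;-0.235 -0.048 0 0 0 0 0.5")

```text
time: 23.7
tool_pos: [0.4393, -0.1811, 0.3488]
ee_rot: [3.141, 0.0, 1.618]
wrist_force: [-0.5, 0.6, 0.5]
width: 0.0468
finger_force: 0.0
```

Call:
carry_out(motion="0 0 0 0 0 0 0.5;0 0 0 0 0 0 0.5")

```text
time: 23.95
tool_pos: [0.4396, -0.1795, 0.3488]
ee_rot: [3.141, -0.001, 1.617]
wrist_force: [-0.2, 0.4, 0.4]
width: 0.047
finger_force: 0.0
```

```bash
cat >> h.py <<'E'
def cells(s=None,fish=True,z=.007,verbose=True):
    s=s or snap("wrist"); im=s["pixels"]; hsv=cv2.cvtColor(im,cv2.COLOR_RGB2HSV); H,S,V=[hsv[...,i].astype(int) for i in range(3)]
    m=(((S>120)&(V>40)&((H<6)|(H>172)))|((S>90)&(H>45)&(H<85)&(V>40))).astype(np.uint8)
    n,l,q,c=cv2.connectedComponentsWithStats(m); out=[]
    for i in range(1,n):
        if q[i,4]<60: continue
        p=np.argwhere(l==i)[:,::-1]; W=np.array([unp(s,u,v,z,fish)[:2] for u,v in p])
        if np.abs(W.mean(0)-[.45,-.2]).max()>.45: continue
        w=np.linalg.svd(W-W.mean(0),full_matrices=False)[2]; a=(W-W.mean(0))@w[0]; b=(W-W.mean(0))@w[1]
        col="G" if np.median(H[l==i])>40 else "R"
        print(col,"px",c[i].round(0),"c",W.mean(0).round(4),"dir",(w[0]*np.sign(w[0][1])).round(3),"L",(np.ptp(a)).round(4),"W",np.ptp(b).round(4),"mag c",(inM([*W.mean(0),z])*1000).round(1))
    return s
E
python3 - <<'E'
from h import *
st(); s=cells(); import pickle; pickle.dump(s,open("w10.pkl","wb"))
# brass end colours: sample HSV at a point just toward -y of a cell
im=s["pixels"]; hsv=cv2.cvtColor(im,cv2.COLOR_RGB2HSV)
for y in(-.06,-.075,-.09,-.105,-.115,-.12,-.125,-.14):
    u,v=proj(s,[.434+(-.09-y)*-.1,y,.01],True).round().astype(int); print(y,u,v,hsv[v,u])
E
```

```text
TCP in mag mm [-107.9 -139.2  348.8] yaw 1.571
R px [334.  96.] c [ 0.4604 -0.0337] dir [0.998 0.057] L 0.0989 W 0.0247 mag c [-80.4   5.5   7. ]
G px [318. 132.] c [ 0.441  -0.0858] dir [0.212 0.977] L 0.0355 W 0.0126 mag c [-102.3  -45.7    7. ]
R px [240. 142.] c [ 0.332 -0.103] dir [-0.503  0.864] L 0.0451 W 0.0151 mag c [-211.9  -57.8    7. ]
R px [323. 198.] c [ 0.4515 -0.1782] dir [0.178 0.984] L 0.0364 W 0.013 mag c [ -96.  -138.5    7. ]
G px [311. 255.] c [ 0.4382 -0.2627] dir [0.017 1.   ] L 0.0384 W 0.0133 mag c [-113.1 -222.2    7. ]
R px [305. 304.] c [ 0.4323 -0.3408] dir [-0.027  1.   ] L 0.0387 W 0.011 mag c [-122.6 -300.     7. ]
-0.06 316 114 [ 18 154 218]
-0.075 315 124 [ 26 138 126]
-0.09 313 135 [ 53 143 116]
-0.105 311 146 [ 21 137 209]
-0.115 310 153 [ 28 125 147]
-0.12 310 156 [ 18 128 159]
-0.125 309 160 [ 18 129 194]
-0.14 308 171 [ 18 124 197]
```

Call:
carry_out(motion="-0.279 -0.025 0 0 0 0.009 0.45;-0.279 -0.025 0 0 0 0 0.45;-0.279 -0.024 0 0 0 0 0.45;0 0 0.25 0 0 0 0.45;0 0 0.25 0 0 0 0.45;0 0 0.25 0 0 0 0.45;0 0 0.25 0 0 0 0.45;0 0 0.25 0 0 0 0.45;0 0 0.25 0 0 0 0.45;0 0 0.12 0 0 0 0.45;0 0 0.06 0 0 0 0.45;0 0 0.044 0 0 0 0.45")

```text
time: 25.5
tool_pos: [0.4315, -0.3474, 0.0044]
ee_rot: [3.14, 0.001, 1.6]
wrist_force: [1.0, 0.6, 0.7]
width: 0.0425
finger_force: 0.0
```

Call:
carry_out(motion="0 0 0 0 0 0 0.45;0 0 0 0 0 0 0;0 0 0 0 0 0 0;0 0 0 0 0 0 0;0 0 0 0 0 0 0;0 0 0 0 0 0 0;0 0 0 0 0 0 0;0 0 -0.1 0 0 0 0;0 0 -0.2 0 0 0 0;0 0 -0.2 0 0 0 0;0 0 0 0 0 0 0;0 0 0 0 0 0 0")

```text
time: 27.0
tool_pos: [0.4299, -0.3471, 0.1026]
ee_rot: [-3.14, -0.001, 1.598]
wrist_force: [0.3, 0.9, -0.1]
width: 0.014
finger_force: 30.0
```

```bash
python3 - <<'E'
from h import *
st(); s=cells(); go(M(0,-.190,.1),YAW+np.pi/2)
E
```

```text
TCP in mag mm [-125.3 -306.2  102.6] yaw 1.552
R px [350.  19.] c [ 0.452  -0.1768] dir [0.211 0.978] L 0.0357 W 0.0142 mag c [ -95.4 -137.1    7. ]
G px [328. 127.] c [ 0.4383 -0.2615] dir [0.017 1.   ] L 0.0361 W 0.0136 mag c [-113. -221.    7.]
R px [315. 270.] c [ 0.4311 -0.3711] dir [-0.031  1.   ] L 0.0611 W 0.022 mag c [-125.2 -330.2    7. ]
R px [210. 268.] c [ 0.3472 -0.3717] dir [-0.223  0.975] L 0.01 W 0.0055 mag c [-209.  -326.9    7. ]
pos [ 0.4295 -0.3468  0.1019] rpy [-3.139e+00 -3.000e-03  1.598e+00] shift shares [0.591 0.618 0.009] [-0.001 -0.001 -0.009]
```

Call:
carry_out(motion="0.148 0.155 0 0 0 -0.009 0;0.148 0.155 0 0 0 0 0;0.148 0.155 0 0 0 0 0;0.147 0.153 0 0 0 0 0;0 0 0 0 0 0 0;0 0 0 0 0 0 0")

```text
time: 27.8
tool_pos: [0.5479, -0.2244, 0.1021]
ee_rot: [-3.138, -0.001, 1.617]
wrist_force: [0.1, -0.1, 0.1]
width: 0.0139
finger_force: 30.0
```

```bash
cat >> h.py <<'E'
def held():
    s=snap("wrist"); p,R=pose(); im=s["pixels"]; hsv=cv2.cvtColor(im,cv2.COLOR_RGB2HSV); H,S,V=[hsv[...,i].astype(int) for i in range(3)]
    m=(((S>120)&(V>40)&((H<6)|(H>172)))|((S>90)&(H>45)&(H<85)&(V>40))).astype(np.uint8)
    n,l,q,c=cv2.connectedComponentsWithStats(m); i=l[255:290,295:340]; i=np.bincount(i[i>0]).argmax()
    W=np.array([unp(s,u,v,p[2]+.010,True) for u,v in np.argwhere(l==i)[:,::-1]]); w=R.inv().apply(W-p)*1000
    print("held tool-frame mm: x",np.percentile(w[:,0],[1,99]).round(1),"y",np.percentile(w[:,1],[1,99]).round(1),"rows",q[i,1],q[i,1]+q[i,3])
E
python3 - <<'E'
from h import *
st(); held(); go(M(0,-.190,.0385),YAW+np.pi/2)
E
```

```text
TCP in mag mm [  -1.8 -189.   102.1] yaw 1.571
held tool-frame mm: x [-7.4 29.5] y [-5.6  7.3] rows 233 309
pos [ 0.5479 -0.2249  0.1026] rpy [-3.139e+00 -1.000e-03  1.616e+00] shift shares [-0.003  0.01   0.32 ] [-0.001 -0.    -0.   ]
```

Call:
carry_out(motion="-0.033 0.006 0.1 0 0 0 0;0 0 0.1 0 0 0 0;0 0 0.06 0 0 0 0;0 0 0.035 0 0 0 0;0 0 0.022 0 0 0 0;0 0 0 0 0 0 0;0 0 0 0 0 0 0")

```text
time: 28.72
tool_pos: [0.5511, -0.2312, 0.0413]
ee_rot: [3.14, 0.001, 1.617]
wrist_force: [-0.2, 0.1, -0.0]
width: 0.0138
finger_force: 30.0
```

Call:
carry_out(motion="-0.01 0 0 0 0 0 0;-0.01 0 0 0 0 0 0;-0.01 0 0 0 0 0 0;0 0 0 0 0 0 0;0 0 0 0 0 0 0")

```text
time: 29.35
tool_pos: [0.551, -0.2345, 0.0409]
ee_rot: [3.141, -0.005, 1.618]
wrist_force: [-0.7, 6.1, 3.5]
width: 0.0141
finger_force: 30.0
```

```bash
python3 - <<'E'
from h import *
st(); held()
E
```

```text
TCP in mag mm [   0.8 -199.2   40.9] yaw 1.572
held tool-frame mm: x [-8.1 28.9] y [-5.7  7.2] rows 233 309
```

Call:
carry_out(motion="0.01 -0.005 0.006 0 0 0 0;0 0 0.006 0 0 0 0;0 0 0 0 0 0 0;0 0 0 0 0 0 0")

```text
time: 29.9
tool_pos: [0.5498, -0.2346, 0.0385]
ee_rot: [3.141, -0.001, 1.617]
wrist_force: [-1.0, 5.6, 4.0]
width: 0.014
finger_force: 30.0
```

Call:
carry_out(motion="0 0 0 0 0 0 0.3;0 0 0 0 0 0 0.3;0 0 0 0 0 0 0.3;0 0 -0.1 0 0 0 0.4;0 0 -0.25 0 0 0 0.4;0 0 -0.25 0 0 0 0.45;-0.1 -0.25 0 0 0 0 0.45;-0.1 -0.25 0 0 0 0 0.45;0 0 0 0 0 0 0.45;0 0 0 0 0 0 0.45")

```text
time: 31.15
tool_pos: [0.452, -0.2798, 0.1583]
ee_rot: [3.141, 0.0, 1.616]
wrist_force: [-0.4, -0.4, 0.4]
width: 0.0422
finger_force: 0.0
```

```bash
python3 - <<'E'
from h import *
st(); s=snap("wrist"); cells(s); print("--channel height"); cells(s,z=.044); import pickle; pickle.dump(s,open("w11.pkl","wb"))
E
```

```text
TCP in mag mm [-100.2 -240.   158.3] yaw 1.57
R px [192.  32.] c [ 0.3314 -0.1014] dir [-0.513  0.859] L 0.0478 W 0.0153 mag c [-212.4  -56.2    7. ]
G px [264.  48.] c [ 0.4003 -0.1193] dir [0.194 0.981] L 0.0365 W 0.0144 mag c [-144.4  -77.2    7. ]
R px [319. 111.] c [ 0.4518 -0.177 ] dir [0.207 0.978] L 0.036 W 0.0136 mag c [ -95.6 -137.2    7. ]
R px [435. 175.] c [ 0.5616 -0.2274] dir [-0.045  0.999] L 0.0399 W 0.0164 mag c [  11.7 -192.7    7. ]
G px [299. 206.] c [ 0.4382 -0.2622] dir [0.028 1.   ] L 0.037 W 0.0138 mag c [-113.1 -221.7    7. ]
--channel height
R px [192.  32.] c [ 0.3446 -0.1139] dir [-0.513  0.859] L 0.0425 W 0.0136 mag c [-199.8  -69.2   44. ]
G px [264.  48.] c [ 0.4058 -0.1297] dir [0.194 0.981] L 0.0324 W 0.0128 mag c [-139.4  -87.9   44. ]
R px [319. 111.] c [ 0.4516 -0.1809] dir [0.207 0.978] L 0.032 W 0.0121 mag c [ -96.  -141.2   44. ]
R px [435. 175.] c [ 0.549  -0.2257] dir [-0.045  0.999] L 0.0355 W 0.0146 mag c [  -0.7 -190.4   44. ]
G px [299. 206.] c [ 0.4395 -0.2566] dir [0.028 1.   ] L 0.0329 W 0.0123 mag c [-111.6 -216.2   44. ]
```

The knock has happened: the first green cell moved to about (0.40, -0.126). The first cell is seated at x -0.7 mm. Next is the other green cell.

Call:
carry_out(motion="0.069 -0.066 0.2 0 0 0.035 0.35;0 0 0.25 0 0 0 0.35;0 0 0.2 0 0 0 0.35;0 0 0.08 0 0 0 0.35;0 0 0.042 0 0 0 0.35;0 0 0 0 0 0 0.35;0 0 0 0 0 0 0;0 0 0 0 0 0 0;0 0 0 0 0 0 0;0 0 0 0 0 0 0;0 0 0 0 0 0 0")

```text
time: 32.58
tool_pos: [0.4386, -0.2671, 0.005]
ee_rot: [3.14, 0.001, 1.544]
wrist_force: [0.1, 0.2, 6.7]
width: 0.0138
finger_force: 30.0
```

Call:
carry_out(motion="0 0 -0.1 0 0 0 0;0 0 -0.2 0 0 0 0;0 0 -0.2 0 0 0 0;0 0 0 0 0 -0.035 0;0.139 0.189 0 0 0 0 0;0.139 0.189 0 0 0 0 0;0.138 0.189 0 0 0 0 0;0 0 0 0 0 0 0;0 0 0 0 0 0 0;0 0 0 0 0 0 0")

```text
time: 33.83
tool_pos: [0.5463, -0.179, 0.1035]
ee_rot: [-3.141, 0.0, 1.616]
wrist_force: [-0.2, -0.3, 0.6]
width: 0.0138
finger_force: 30.0
```

```bash
python3 - <<'E'
from h import *
st(); held(); go(M(0,-.143,.038),YAW+np.pi/2)
E
```

```text
TCP in mag mm [  -1.3 -143.5  103.5] yaw 1.57
held tool-frame mm: x [-11.3  26.1] y [-5.8  7. ] rows 239 315
pos [ 0.5464 -0.179   0.1037] rpy [-3.141  0.     1.615] shift shares [0.003 0.006 0.328] [-0.     0.    -0.001]
```

Call:
carry_out(motion="0.005 0.009 0.1 0 0 0 0;0 0 0.1 0 0 0 0;0 0 0.07 0 0 0 0;0 0 0.04 0 0 0 0;0 0 0.018 0 0 0 0;0 0 0 0 0 0 0;0 0 0 0 0 0 0")

```text
time: 34.75
tool_pos: [0.5493, -0.1774, 0.039]
ee_rot: [3.141, 0.001, 1.617]
wrist_force: [-1.2, -0.7, 2.3]
width: 0.0141
finger_force: 30.0
```

Call:
carry_out(motion="-0.01 0 0 0 0 0 0;-0.01 0 0 0 0 0 0;-0.007 0 0 0 0 0 0;0 0 0 0 0 0 0;0 0 0 0 0 0 0")

```text
time: 35.38
tool_pos: [0.5496, -0.1819, 0.039]
ee_rot: [3.141, -0.001, 1.617]
wrist_force: [-2.0, 3.2, 5.8]
width: 0.0136
finger_force: 30.0
```

```bash
python3 - <<'E'
from h import *
st()
E
```

```text
TCP in mag mm [   1.8 -146.6   39. ] yaw 1.571
```

Call:
carry_out(motion="0.004 -0.006 0 0 0 0 0;0 0 0 0 0 0 0;0 0 0 0 0 0 0.3;0 0 0 0 0 0 0.3;0 0 0 0 0 0 0.3;0 0 -0.1 0 0 0 0.3;0 0 -0.25 0 0 0 0.35;0 0 -0.25 0 0 0 0.35;-0.1 -0.25 0 0 0 0 0.35;-0.1 -0.25 0 0 0 0 0.35;0 0 0 0 0 0 0.35;0 0 0 0 0 0 0.35")

```text
time: 36.88
tool_pos: [0.4503, -0.2263, 0.1581]
ee_rot: [3.141, -0.0, 1.617]
wrist_force: [-0.0, 0.4, -0.4]
width: 0.0326
finger_force: 0.0
```

```bash
python3 - <<'E'
from h import *
st(); s=snap("wrist"); cells(s); print("--channel height"); cells(s,z=.044)
E
```

```text
TCP in mag mm [ -99.4 -186.4  158.1] yaw 1.571
R px [335.  12.] c [ 0.4607 -0.0283] dir [0.996 0.092] L 0.105 W 0.0284 mag c [-79.9  10.9   7. ]
R px [190.  88.] c [ 0.3316 -0.1022] dir [-0.507  0.862] L 0.0467 W 0.0159 mag c [-212.2  -57.     7. ]
G px [262. 106.] c [ 0.4001 -0.1199] dir [0.195 0.981] L 0.0364 W 0.0143 mag c [-144.6  -77.8    7. ]
R px [318. 172.] c [ 0.4517 -0.178 ] dir [0.194 0.981] L 0.0359 W 0.0136 mag c [ -95.8 -138.3    7. ]
G px [437. 181.] c [ 0.5615 -0.1789] dir [-0.045  0.999] L 0.0407 W 0.0164 mag c [  13.8 -144.2    7. ]
R px [431. 239.] c [ 0.5618 -0.2341] dir [-0.056  0.998] L 0.0411 W 0.0167 mag c [  11.7 -199.4    7. ]
--channel height
R px [335.  12.] c [ 0.4593 -0.0429] dir [0.996 0.092] L 0.0932 W 0.0252 mag c [-82.   -3.7  44. ]
R px [190.  88.] c [ 0.3447 -0.1085] dir [-0.507  0.862] L 0.0415 W 0.0141 mag c [-199.5  -63.9   44. ]
G px [262. 106.] c [ 0.4055 -0.1243] dir [0.195 0.981] L 0.0323 W 0.0127 mag c [-139.5  -82.5   44. ]
R px [318. 172.] c [ 0.4512 -0.1759] dir [0.194 0.981] L 0.0319 W 0.0121 mag c [ -96.1 -136.1   44. ]
G px [437. 181.] c [ 0.5487 -0.1767] dir [-0.045  0.999] L 0.0362 W 0.0146 mag c [   1.2 -141.4   44. ]
R px [431. 239.] c [ 0.5491 -0.2257] dir [-0.056  0.998] L 0.0365 W 0.0148 mag c [  -0.7 -190.4   44. ]
```

Call:
carry_out(motion="0.217 0.012 0 0 0 0 0.35;0 0 0.2 0 0 0.058 0.35;0 0 0.25 0 0 0.057 0.35;0 0 0.2 0 0 0 0.35;0 0 0.08 0 0 0 0.35;0 0 0.037 0 0 0 0.35;0 0 0 0 0 0 0.35;0 0 0 0 0 0 0;0 0 0 0 0 0 0;0 0 0 0 0 0 0;0 0 0 0 0 0 0;0 0 0 0 0 0 0")

```text
time: 38.42
tool_pos: [0.4512, -0.1833, 0.0059]
ee_rot: [3.14, 0.001, 1.376]
wrist_force: [-0.4, 0.3, 5.3]
width: 0.0139
finger_force: 30.0
```

Call:
carry_out(motion="0 0 -0.1 0 0 0 0;0 0 -0.2 0 0 0 0;0 0 -0.2 0 0 0 0;0 0 0 0 0 -0.058 0;0 0 0 0 0 -0.057 0;0.084 0.163 0 0 0 0 0;0.083 0.163 0 0 0 0 0;0.083 0.162 0 0 0 0 0;0 0 0 0 0 0 0;0 0 0 0 0 0 0;0 0 0 0 0 0 0")

```text
time: 39.8
tool_pos: [0.5447, -0.1289, 0.1046]
ee_rot: [-3.141, 0.0, 1.616]
wrist_force: [0.1, -0.2, -1.5]
width: 0.0138
finger_force: 30.0
```

```bash
python3 - <<'E'
from h import *
st(); held(); go(M(0.0005,-.093,.038),YAW+np.pi/2)
E
```

```text
TCP in mag mm [ -0.6 -93.4 104.6] yaw 1.57
held tool-frame mm: x [-10.8  26.2] y [-5.8  7.1] rows 239 314
pos [ 0.5448 -0.1289  0.1048] rpy [-3.141  0.     1.616] shift shares [0.003 0.005 0.334] [-0.  0. -0.]
```

Same grasp as the last one. The contact should come at about y -96.5.

Call:
carry_out(motion="0.005 0.003 0.1 0 0 0 0;0 0 0.1 0 0 0 0;0 0 0.07 0 0 0 0;0 0 0.04 0 0 0 0;0 0 0.022 0 0 0 0;0 0 0 0 0 0 0;0 0 0 0 0 0 0")

```text
time: 40.72
tool_pos: [0.5466, -0.1276, 0.0399]
ee_rot: [3.14, 0.001, 1.617]
wrist_force: [-2.5, 0.0, 5.5]
width: 0.0139
finger_force: 30.0
```

Call:
carry_out(motion="-0.01 0 0 0 0 0 0;-0.01 0 0 0 0 0 0;-0.007 0 0 0 0 0 0;0 0 0 0 0 0 0;0 0 0 0 0 0 0")

```text
time: 41.35
tool_pos: [0.5472, -0.1317, 0.04]
ee_rot: [3.14, -0.001, 1.617]
wrist_force: [-1.5, 2.6, 6.2]
width: 0.0139
finger_force: 30.0
```

```bash
python3 - <<'E'
from h import *
st()
E
```

```text
TCP in mag mm [  1.7 -96.4  40. ] yaw 1.571
```

Call:
carry_out(motion="0.004 -0.006 -0.003 0 0 0 0;0 0 0 0 0 0 0;0 0 0 0 0 0 0.3;0 0 0 0 0 0 0.3;0 0 0 0 0 0 0.3;0 0 -0.1 0 0 0 0.3;0 0 -0.25 0 0 0 0.3;0 0 -0.25 0 0 0 0.3;-0.15 -0.25 0 0 0 0 0.3;-0.15 -0.25 0 0 0 0 0.3;0 0 0 0 0 0 0.3;0 0 0 0 0 0 0.3")

```text
time: 42.85
tool_pos: [0.4483, -0.1964, 0.159]
ee_rot: [3.141, -0.0, 1.616]
wrist_force: [0.3, 0.5, -0.2]
width: 0.0285
finger_force: 0.0
```

```bash
python3 - <<'E'
from h import *
st(); s=snap("wrist"); cells(s); print("--channel height"); cells(s,z=.044)
E
```

```text
TCP in mag mm [-100.  -156.5  159. ] yaw 1.57
R px [336.  44.] c [ 0.4605 -0.0299] dir [0.997 0.072] L 0.1045 W 0.0295 mag c [-80.1   9.3   7. ]
R px [191. 120.] c [ 0.3318 -0.1026] dir [-0.508  0.861] L 0.0465 W 0.0157 mag c [-212.   -57.4    7. ]
G px [263. 139.] c [ 0.4    -0.1202] dir [0.198 0.98 ] L 0.0362 W 0.0141 mag c [-144.7  -78.1    7. ]
R px [437. 156.] c [ 0.5581 -0.1263] dir [-0.038  0.999] L 0.0402 W 0.0164 mag c [ 12.9 -91.5   7. ]
G px [435. 216.] c [ 0.5616 -0.1823] dir [-0.055  0.999] L 0.0429 W 0.0162 mag c [  13.8 -147.6    7. ]
R px [429. 273.] c [ 0.5619 -0.2381] dir [-0.071  0.997] L 0.0438 W 0.017 mag c [  11.6 -203.4    7. ]
--channel height
R px [336.  44.] c [ 0.4589 -0.041 ] dir [0.997 0.072] L 0.0928 W 0.0262 mag c [-82.3  -1.7  44. ]
R px [191. 120.] c [ 0.3446 -0.1056] dir [-0.508  0.861] L 0.0413 W 0.0139 mag c [-199.4  -61.    44. ]
G px [263. 139.] c [ 0.4051 -0.1212] dir [0.198 0.98 ] L 0.0322 W 0.0125 mag c [-139.7  -79.3   44. ]
R px [437. 156.] c [ 0.5456 -0.1267] dir [-0.038  0.999] L 0.0357 W 0.0146 mag c [  0.4 -91.3  44. ]
G px [435. 216.] c [ 0.5486 -0.1764] dir [-0.055  0.999] L 0.0381 W 0.0144 mag c [   1.2 -141.1   44. ]
R px [429. 273.] c [ 0.5489 -0.2259] dir [-0.071  0.997] L 0.0389 W 0.0151 mag c [  -0.8 -190.6   44. ]
```

Call:
carry_out(motion="0.184 -0.115 0 0 0 0 0.3;0.183 -0.115 0 0 0 0 0.3;0 0 0.2 0 0 0.059 0.3;0 0 0.25 0 0 0.058 0.3;0 0 0.2 0 0 0 0.3;0 0 0.08 0 0 0 0.3;0 0 0.04 0 0 0 0.3;0 0 0 0 0 0 0.3;0 0 0 0 0 0 0;0 0 0 0 0 0 0;0 0 0 0 0 0 0;0 0 0 0 0 0 0")

```text
time: 44.4
tool_pos: [0.3998, -0.1259, 0.0063]
ee_rot: [3.139, 0.001, 1.372]
wrist_force: [-0.4, 0.4, 5.5]
width: 0.0139
finger_force: 30.0
```

Call:
carry_out(motion="0 0 0 0 0 0 0;0 0 -0.1 0 0 0 0;0 0 -0.2 0 0 0 0;0 0 -0.2 0 0 0 0;0 0 0 0 0 -0.059 0;0 0 0 0 0 -0.058 0;0.05 0.183 0 0 0 0 0;0.05 0.183 0 0 0 0 0;0.05 0.183 0 0 0 0 0;0.05 0.182 0 0 0 0 0;0 0 0 0 0 0 0;0 0 0 0 0 0 0")

```text
time: 45.9
tool_pos: [0.542, -0.0787, 0.1043]
ee_rot: [-3.14, -0.0, 1.617]
wrist_force: [0.6, 0.2, -1.1]
width: 0.0141
finger_force: 30.0
```

```bash
python3 - <<'E'
from h import *
st(); held(); go(M(0.0005,-.043,.0385),YAW+np.pi/2)
E
```

```text
TCP in mag mm [ -1.  -43.2 104.3] yaw 1.571
held tool-frame mm: x [-10.6  26.8] y [-5.5  7.2] rows 239 314
pos [ 0.5419 -0.0788  0.1045] rpy [-3.14  -0.     1.617] shift shares [0.002 0.008 0.33 ] [-0.001 -0.    -0.   ]
```

Call:
carry_out(motion="0.002 0.003 0.1 0 0 0 0;0 0 0.1 0 0 0 0;0 0 0.07 0 0 0 0;0 0 0.04 0 0 0 0;0 0 0.022 0 0 0 0;0 0 0 0 0 0 0;0 0 0 0 0 0 0")

```text
time: 46.82
tool_pos: [0.5439, -0.0785, 0.0403]
ee_rot: [3.14, 0.001, 1.617]
wrist_force: [-2.5, 1.1, 5.7]
width: 0.014
finger_force: 30.0
```

Call:
carry_out(motion="-0.01 0 0 0 0 0 0;-0.01 0 0 0 0 0 0;-0.005 0 0 0 0 0 0;0 0 0 0 0 0 0;0 0 0 0 0 0 0")

```text
time: 47.45
tool_pos: [0.5448, -0.0824, 0.0403]
ee_rot: [3.139, -0.001, 1.617]
wrist_force: [-0.6, 2.7, 6.5]
width: 0.0141
finger_force: 30.0
```

```bash
python3 - <<'E'
from h import *
st()
E
```

```text
TCP in mag mm [  1.6 -47.   40.3] yaw 1.571
```

Call:
carry_out(motion="0.004 -0.006 -0.003 0 0 0 0;0 0 0 0 0 0 0;0 0 0 0 0 0 0.3;0 0 0 0 0 0 0.3;0 0 0 0 0 0 0.3;0 0 -0.1 0 0 0 0.3;0 0 -0.25 0 0 0 0.3;0 0 -0.25 0 0 0 0.3;-0.2 -0.2 -0.1 0 0 0 0.3;-0.2 -0.2 -0.1 0 0 0 0.3;0 0 0 0 0 0 0.3;0 0 0 0 0 0 0.3")

```text
time: 48.95
tool_pos: [0.4662, -0.1658, 0.1986]
ee_rot: [-3.141, -0.001, 1.616]
wrist_force: [0.6, -0.9, -0.7]
width: 0.0282
finger_force: 0.0
```

```bash
python3 - <<'E'
from h import *
st(); s=snap("wrist"); import pickle; pickle.dump(s,open("w12.pkl","wb")); cells(s,z=.044)
E
```

```text
TCP in mag mm [ -80.7 -126.7  198.6] yaw 1.57
R px [313.  86.] c [ 0.4595 -0.0395] dir [0.999 0.054] L 0.0928 W 0.0249 mag c [-81.6  -0.2  44. ]
G px [404. 134.] c [ 0.5436 -0.0775] dir [-0.031  1.   ] L 0.0362 W 0.0143 mag c [  0.6 -42.1  44. ]
R px [186. 153.] c [ 0.345  -0.1024] dir [-0.509  0.861] L 0.0419 W 0.0145 mag c [-198.8  -57.8   44. ]
R px [403. 188.] c [ 0.5459 -0.1269] dir [-0.047  0.999] L 0.0353 W 0.0145 mag c [  0.7 -91.5  44. ]
G px [401. 240.] c [ 0.549  -0.1766] dir [-0.049  0.999] L 0.0369 W 0.0141 mag c [   1.5 -141.4   44. ]
R px [396. 288.] c [ 0.5492 -0.2246] dir [-0.078  0.997] L 0.0353 W 0.0146 mag c [  -0.5 -189.2   44. ]
```

All four cells are in the channel, within 1.5 mm of its middle line. Before pulling the screwdriver I'm checking how far it droops.

```bash
python3 - <<'E'
from h import *
s=snap("scene"); im=s["pixels"]; hsv=cv2.cvtColor(im,cv2.COLOR_RGB2HSV); H,S,V=[hsv[...,i].astype(int) for i in range(3)]
m=((S>150)&(V>60)&((H<6)|(H>172))).astype(np.uint8); n,l,q,c=cv2.connectedComponentsWithStats(m)
for i in range(1,n):
    if q[i,4]>150:
        p=np.argwhere(l==i)[:,::-1]; w=np.linalg.svd(p-p.mean(0),full_matrices=False)[2][0]; a=(p-p.mean(0))@w
        print(q[i],p.mean(0).round(1),"slope",(w[1]/w[0]).round(3),"len",np.ptp(a).round(1))
for tl in(0,.05,.1,.14):
    f=lambda x: proj(s,M(x,0,.041 - tl*(-.02-x)+ (.003 if tl==0 else 0)))
    a,b=f(-.034),f(-.13); print(tl,"centre",((a+b)/2).round(1),"slope",((b-a)[1]/(b-a)[0]).round(3),"len",np.hypot(*(b-a)).round(1))
show("s13.png",s,[],(260,200,400,320),5,False)
E
```

```text
[320 266  42  28 472] [341.5 279.5] slope 0.538 len 45.6
0 centre [340.8 273.7] slope 0.374 len 44.2
0.05 centre [340.7 276.2] slope 0.425 len 44.8
0.1 centre [340.6 277.5] slope 0.474 len 45.5
0.14 centre [340.6 278.5] slope 0.514 len 46.1
```

View pics/s13.png

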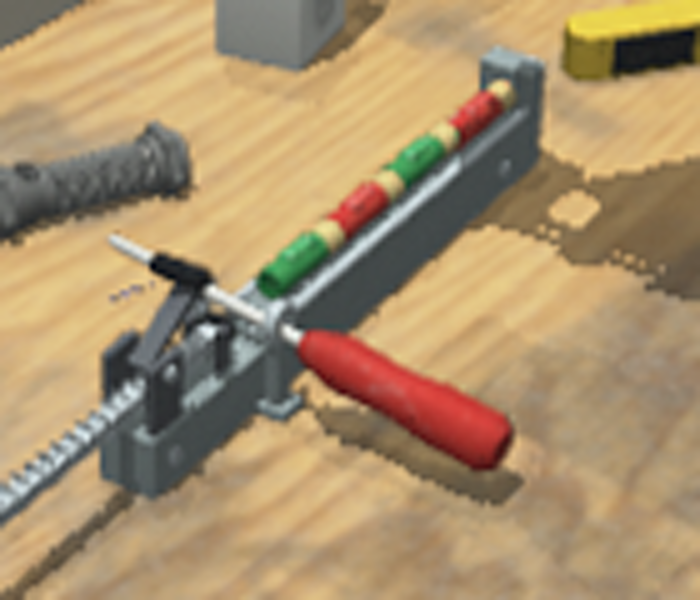

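The row of four cells is seated in the channel. The screwdriver handle runs from (310,340) to (490,440) and droops about 0.14 rad. I'll grip it, level it and pull it straight out.

Call:
carry_out(motion="0.212 -0.002 0 0 0 0 0.5;0.211 -0.002 0 0 0 0 0.5;0.211 -0.002 0 0 0 0 0.5;0 0 0 0 0 -0.0834 0.5;0 0 0 0 0 -0.0834 0.5;0 0 0 0 0 -0.0834 0.5;0 0 0 0 0 -0.0834 0.5;0 0 0 0 0 -0.0834 0.5;0 0 0 0 0 -0.0834 0.5;0 0 0 0 0 -0.0834 0.5;0 0 0 0 0 -0.0834 0.5;0 0 0 0 0 -0.0834 0.5")

```text
time: 50.55
tool_pos: [0.4593, -0.0381, 0.198]
ee_rot: [3.141, -0.002, -3.086]
wrist_force: [0.1, 0.6, -0.3]
width: 0.047
finger_force: 0.0
```

```bash
python3 - <<'E'
from h import *
st(); go(M(-.082,0,.026),YAW+np.pi)
E
```

```text
TCP in mag mm [-81.8   1.2 198. ] yaw -3.132
pos [ 0.4593 -0.0381  0.198 ] rpy [ 3.141e+00 -2.000e-03 -3.086e+00] shift shares [-0.001 -0.006  0.86 ] [ 0.    -0.001  0.005]
```

Call:
carry_out(motion="0 -0.006 0.2 0 0 0 0.5;0 0 0.25 0 0 0 0.5;0 0 0.2 0 0 0 0.5;0 0 0.13 0 0 0 0.5;0 0 0.08 0 0 0 0.5;0 0 0 0 0 0 0.5;0 0 0 0 0 0 0;0 0 0 0 0 0 0;0 0 0 0 0 0 0;0 0 0 0 0 0 0;0 0 0 0 0 0 0")

```text
time: 51.92
tool_pos: [0.4601, -0.0408, 0.0279]
ee_rot: [-3.141, 0.002, -3.094]
wrist_force: [0.7, 0.6, 2.2]
width: 0.0243
finger_force: 29.9
```

Call:
carry_out(motion="0 0 -0.015 0 0.016 0 0;0 0 -0.015 0 0.016 0 0;0 0 -0.015 0 0.016 0 0;0 0 -0.015 0 0.016 0 0;0 0 0 0 0 0 0;0 0 0 0 0 0 0")

```text
time: 52.68
tool_pos: [0.4593, -0.0406, 0.0386]
ee_rot: [3.142, -0.135, -3.094]
wrist_force: [0.2, 0.3, -1.2]
width: 0.0242
finger_force: 29.9
```

```bash
python3 - <<'E'
from h import *
cat=1
st(); s=snap("scene"); im=s["pixels"]; hsv=cv2.cvtColor(im,cv2.COLOR_RGB2HSV); H,S,V=[hsv[...,i].astype(int) for i in range(3)]
# blade beyond far ring: bright low-sat pixels near the predicted line
m=((S<60)&(V>150)).astype(np.uint8); m[:, :270]=0; m[:,318:]=0; m[:225]=0; m[275:]=0
n,l,q,c=cv2.connectedComponentsWithStats(m)
for i in range(1,n):
    if q[i,4]>12: print(q[i],c[i].round(1))
for z0,tl in((.044,0),(.044,.07),(.044,.14)):
    print(tl,[proj(s,M(x,0,z0+tl*x)).round(1) for x in(.064,.04,0)])
E
```

```text
TCP in mag mm [-81.9  -1.4  38.6] yaw -3.14
[281 251  13   6  27] [286.2 253.3]
[301 256  17  10  72] [309.4 260.3]
[307 267   6   7  28] [309.  269.5]
0 [array([280.9, 251.3]), array([290.3, 254.8]), array([306.2, 260.7])]
0.07 [array([280.9, 249.5]), array([290.2, 253.7]), array([306.2, 260.7])]
0.14 [array([280.8, 247.7]), array([290.2, 252.5]), array([306.2, 260.7])]
```

The blade is level within tolerance and the force is near zero, so I'm pulling it out.

Call:
carry_out(motion="0.03 0 0.004 0 0 0 0;0.06 0 0.008 0 0 0 0;0.06 0 0.008 0 0 0 0;0.06 0 0.008 0 0 0 0;0.06 0 0.008 0 0 0 0;0.06 0 0.008 0 0 0 0;0.06 0 0.008 0 0 0 0;0.06 0 0.008 0 0 0 0;0.06 0 0.008 0 0 0 0;0.06 0 0.008 0 0 0 0;0.06 0 0.008 0 0 0 0;0.03 0 0.004 0 0 0 0")

```text
time: 54.22
tool_pos: [0.3261, -0.0469, 0.0393]
ee_rot: [-3.142, -0.134, -3.094]
wrist_force: [1.0, -0.2, -1.4]
width: 0.0241
finger_force: 29.9
```

Call:
carry_out(motion="0 0 0 0 0 0 0;0 0 0 0 0 0 0")

```text
time: 54.48
tool_pos: [0.3272, -0.047, 0.0395]
ee_rot: [-3.141, -0.133, -3.094]
wrist_force: [-0.8, 0.3, -0.8]
width: 0.0241
finger_force: 29.9
```

```bash
python3 - <<'E'
from h import *
st(); s=snap("wrist"); cells(s,z=.044)
E
```

```text
TCP in mag mm [-214.1   -1.7   39.5] yaw -3.14
R px [314. 266.] c [ 0.3182 -0.0476] dir [0.998 0.065] L 0.0764 W 0.0248 mag c [-223.1   -1.9   44. ]
R px [222. 275.] c [ 0.3248 -0.0946] dir [-0.508  0.861] L 0.0414 W 0.0135 mag c [-218.7  -49.1   44. ]
```

Call:
carry_out(motion="0.012 0 -0.087 0 0 0 0;0.024 0 -0.173 0 0 0 0;0.012 0 -0.087 0 0 0 0;0 0 0 -0.0103 0 0.0763 0;0 0 0 -0.0103 0 0.0763 0;0 0 0 -0.0103 0 0.0763 0;0 0 0 -0.0103 0 0.0763 0;0 0 0 -0.0103 0 0.0763 0;0 0 0 -0.0103 0 0.0763 0;0 0 0 -0.0103 0 0.0763 0;0 0 0 0 0 0 0")

```text
time: 55.9
tool_pos: [0.3266, -0.0472, 0.1094]
ee_rot: [3.141, -0.134, 2.062]
wrist_force: [0.6, 0.4, -1.0]
width: 0.0239
finger_force: 29.9
```

Call:
carry_out(motion="0.191 0.165 0.026 0 0 0 0;0.191 0.165 0.026 0 0 0 0;0.191 0.165 0.026 0 0 0 0;0.191 0.165 0.026 0 0 0 0;0.191 0.165 0.026 0 0 0 0;0.191 0.165 0.026 0 0 0 0;0.191 0.165 0.026 0 0 0 0;0 0 0 0 0 0 0;0 0 0 0 0 0 0")

```text
time: 57.02
tool_pos: [0.4032, 0.2995, 0.1085]
ee_rot: [-3.14, -0.133, 2.062]
wrist_force: [0.9, -0.8, -1.0]
width: 0.0241
finger_force: 29.9
```

```bash
python3 - <<'E'
from h import *
st(); p,R=pose(); print(p,R.as_euler('xyz'),readout.get_obs()["width"]); go([.404,.300,.006])
s=snap("scene");t=snap("top")
for n,s in(("s",s),("t",t)):
    im=s["pixels"]; hsv=cv2.cvtColor(im,cv2.COLOR_RGB2HSV); H,S,V=[hsv[...,i].astype(int) for i in range(3)]
    m=((S>150)&(V>60)&((H<6)|(H>172))).astype(np.uint8); k,l,q,c=cv2.connectedComponentsWithStats(m)
    for i in range(1,k):
        if q[i,4]>150: print(n,q[i],c[i].round(1))
    print(proj(s,p+[0,0,.006]).round(1))
E
```

```text
TCP in mag mm [-122.2  341.   108.5] yaw 2.016
[0.40322032 0.29953478 0.10853294] [-3.14017504 -0.13333729  2.06243647] 0.024147438355112724
pos [0.4032 0.2995 0.1085] rpy [-3.14  -0.133  2.062] shift shares [-0.068  0.005  0.508]
s [231 332  21  53 697] [242.7 361.6]
[244.  354.6]
[120.7 296. ]
```

Call:
carry_out(motion="-0.02 0 0.15 0 0 0 0;-0.02 0 0.15 0 0 0 0;-0.015 0 0.11 0 0 0 0;-0.008 0 0.06 0 0 0 0;-0.004 0 0.025 0 0 0 0;0 0 0 0 0 0 0;0 0 0 0 0 0 0")

```text
time: 58.0
tool_pos: [0.4044, 0.3001, 0.0101]
ee_rot: [3.139, -0.134, 2.061]
wrist_force: [-0.4, -1.1, -0.5]
width: 0.0241
finger_force: 29.9
```

Call:
carry_out(motion="-0.001 0 0.007 0 0 0 0;-0.001 0 0.007 0 0 0 0;0 0 0 0 0 0 0;0 0 0 0 0 0 0")

```text
time: 58.5
tool_pos: [0.4045, 0.3001, 0.0089]
ee_rot: [3.139, -0.134, 2.061]
wrist_force: [-1.5, -3.9, 9.1]
width: 0.0241
finger_force: 29.9
```

Call:
carry_out(motion="0 0 0 0 0 0 0.5;0 0 0 0 0 0 0.5;0 0 0 0 0 0 0.5;0 0 0 0 0 0 0.5;0.013 0 -0.1 0 0 0 0.5;0.027 0 -0.2 0 0 0 0.5;0.034 0 -0.25 0 0 0 0.5;0.034 0 -0.25 0 -0.032 0 0.5;0 0 -0.1 0 -0.031 0 0.5;0 0 0 0 0 0 0.5;0 0 0 0 0 0 0.5")

```text
time: 59.88
tool_pos: [0.4035, 0.2982, 0.186]
ee_rot: [-3.139, -0.003, 2.06]
wrist_force: [0.3, -0.7, -0.8]
width: 0.0467
finger_force: 0.0
```

```bash
python3 - <<'E'
from h import *
st(); s=snap("wrist"); im=s["pixels"]
hsv=cv2.cvtColor(im,cv2.COLOR_RGB2HSV)
m=((hsv[...,1]>150)&((hsv[...,0]<6)|(hsv[...,0]>172))&(hsv[...,2]>60)).astype(np.uint8)
n,l,stt,c=cv2.connectedComponentsWithStats(m)
for i in range(1,n):
    if stt[i,4]>200:
        q=np.argwhere(l==i)[::3,::-1]; W=np.array([unp(s,u,v,.0125,True)[:2] for u,v in q]); w=np.linalg.svd(W-W.mean(0),full_matrices=False)[2]; a=(W-W.mean(0))@w[0]; b=(W-W.mean(0))@w[1]
        print(stt[i,4],"c",W.mean(0).round(4),"dir",w[0].round(3),"range",a.min().round(4),a.max().round(4),b.min().round(4),b.max().round(4))
# bar handle: dark blob near expectation
for y in (.329,): print("exp handle px",proj(s,M(0,y,.085),True))
P=M(0,.329,.085); m=(hsv[...,2]<60).astype(np.uint8); u,v=proj(s,P,True).astype(int)
n,l,q,c=cv2.connectedComponentsWithStats(m); 
i=np.bincount(l[max(v-25,0):v+25,u-25:u+25].ravel())[1:]; i=i.argmax()+1 if i.size else 0; print(q[i],c[i], inM(unp(s,*c[i],.075,True)).round(4))
go(M(0,.329,.2),YAW+np.pi/2)
E
```

```text
TCP in mag mm [-122.   339.7  186. ] yaw 2.014
2145 c [0.4043 0.3019] dir [ 0.486 -0.874] range -0.0436 0.0515 -0.0121 0.0121
exp handle px [437.79465106 309.04259949]
[     0      0    640    480 130968] [234.27839625 282.78059526] [-0.1654  0.2738  0.075 ]
pos [0.4034 0.2979 0.1856] rpy [-3.138e+00 -2.000e-03  2.060e+00] shift shares [-0.308  0.529 -0.075] [-0.002 -0.001  0.212]
```

Call:
carry_out(motion="-0.103 0.176 -0.025 0 0 0 0.5;-0.103 0.176 -0.025 0 0 0 0.5;-0.102 0.177 -0.025 0 0 0 0.5;0 0 0 0 0 0.0707 0.5;0 0 0 0 0 0.0707 0.5;0 0 0 0 0 0.0707 0.5;0 0 0 0 0 0 0.5;0 0 0 0 0 0 0.5")

```text
time: 60.92
tool_pos: [0.5263, 0.2935, 0.2015]
ee_rot: [-3.139, -0.001, 1.618]
wrist_force: [-0.2, 1.0, -0.4]
width: 0.0472
finger_force: 0.0
```

```bash
python3 - <<'E'
from h import *
st(); go(M(-.0007,.330,.0545),YAW+np.pi/2)
E
```

```text
TCP in mag mm [  0.5 329.3 201.5] yaw 1.572
pos [0.5263 0.2935 0.2015] rpy [-3.139e+00 -1.000e-03  1.618e+00] shift shares [ 0.003 -0.004  0.735] [-0.001 -0.001  0.   ]
```

Call:
carry_out(motion="0.003 -0.004 0.2 0 0 0 0.5;0 0 0.25 0 0 0 0.5;0 0 0.18 0 0 0 0.5;0 0 0.1 0 0 0 0.5;0 0 0 0 0 0 0.5;0 0 0 0 0 0 0;0 0 0 0 0 0 0;0 0 0 0 0 0 0;0 0 0 0 0 0 0;0 0 0 0 0 0 0")

```text
time: 62.18
tool_pos: [0.5248, 0.2951, 0.0579]
ee_rot: [-3.14, -0.003, 1.616]
wrist_force: [-4.1, -1.1, 6.3]
width: 0.0194
finger_force: 30.0
```

Call:
carry_out(motion="-0.02 0 0 0 0 0 0;-0.03 0 0 0 0 0 0;-0.03 0 0 0 0 0 0;-0.03 0 0 0 0 0 0;-0.02 0 0 0 0 0 0;-0.01 0 0 0 0 0 0;-0.01 0 0 0 0 0 0;0 0 0 0 0 0 0;0 0 0 0 0 0 0")

```text
time: 63.3
tool_pos: [0.5262, 0.2662, 0.0579]
ee_rot: [-3.14, -0.005, 1.617]
wrist_force: [-4.8, 2.5, 5.7]
width: 0.0194
finger_force: 30.0
```

```bash
python3 - <<'E'
from h import *
st(); print(readout.get_obs()["wrist_force"])
E
```

```text
TCP in mag mm [ -0.9 302.1  57.9] yaw 1.571
[-4.80026743  2.47053071  5.73302604]
```

Call:
carry_out(motion="-0.01 0 0 0 0 0 0;-0.01 0 0 0 0 0 0;0 0 0 0 0 0 0")

```text
time: 63.68
tool_pos: [0.5264, 0.2623, 0.0579]
ee_rot: [-3.14, -0.005, 1.617]
wrist_force: [-4.5, 2.0, 4.8]
width: 0.0194
finger_force: 30.0
```

Call:
carry_out(motion="-0.01 0 0 0 0 0 0;-0.01 0 0 0 0 0 0;0 0 0 0 0 0 0")

```text
time: 64.05
tool_pos: [0.5266, 0.2583, 0.0579]
ee_rot: [-3.14, -0.005, 1.617]
wrist_force: [-4.2, 2.7, 4.9]
width: 0.0193
finger_force: 30.0
```

Call:
carry_out(motion="-0.008 0 0 0 0 0 0;0 0 0 0 0 0 0")

```text
time: 64.3
tool_pos: [0.5266, 0.2579, 0.058]
ee_rot: [-3.14, -0.007, 1.617]
wrist_force: [-4.6, 4.6, 4.5]
width: 0.0195
finger_force: 30.0
```

Call:
carry_out(motion="-0.008 0 0 0 0 0 0;-0.008 0 0 0 0 0 0;0 0 0 0 0 0 0;0 0 0 0 0 0 0")

```text
time: 64.8
tool_pos: [0.5266, 0.2577, 0.058]
ee_rot: [-3.141, -0.013, 1.618]
wrist_force: [-4.8, 10.8, 3.0]
width: 0.0196
finger_force: 30.0
```

Call:
carry_out(motion="0.016 0 0 0 0 0 0;0 0 0 0 0 0 0.5;0 0 0 0 0 0 0.5;0 0 0 0 0 0 0.5;0 0 -0.2 0 0 0 0.5;0 0 -0.25 0 0 0 0.5;0 0 -0.1 0 0 0 0.5;-0.2 0 0 0 0 0 0.5;-0.25 0 0 0 0 0 0.5;-0.25 0 0 0 0 0 0.5;-0.25 0 0 0 0 0 0.5;-0.25 0 0 0 0 0 0.5")

```text
time: 66.3
tool_pos: [0.5384, 0.0133, 0.1661]
ee_rot: [-3.141, -0.002, 1.616]
wrist_force: [0.7, -0.3, 0.2]
width: 0.0466
finger_force: 0.0
```

Call:
carry_out(motion="0 0 0 0 0 0 0.5;0 0 0 0 0 0 0.5;0 0 0 0 0 0 0.5")

```text
time: 66.68
tool_pos: [0.5383, 0.0164, 0.1661]
ee_rot: [-3.141, -0.002, 1.618]
wrist_force: [-0.8, 0.1, -0.4]
width: 0.0473
finger_force: 0.0
```

```bash
python3 - <<'E'
from h import *
st(); go(M(-.0004,.0468,.0775),YAW+np.pi/2); s=snap("wrist"); cells(s,z=.044)
E
```

```text
TCP in mag mm [ -0.3  52.  166.1] yaw 1.572
pos [0.5383 0.0164 0.1661] rpy [-3.141e+00 -2.000e-03  1.618e+00] shift shares [-0.027 -0.     0.443] [-0.    -0.001  0.   ]
G px [316. 330.] c [ 0.5441 -0.0734] dir [-0.094  0.996] L 0.0252 W 0.0143 mag c [  1.4 -38.   44. ]
R px [316. 387.] c [ 0.5473 -0.1372] dir [-0.019  1.   ] L 0.0202 W 0.0139 mag c [   1.7 -101.9   44. ]
G px [317. 411.] c [ 0.5495 -0.1686] dir [0.088 0.996] L 0.018 W 0.0152 mag c [   2.4 -133.3   44. ]
```

Call:
carry_out(motion="-0.027 0 0.15 0 0 0 0.5;0 0 0.15 0 0 0 0.5;0 0 0.1 0 0 0 0.5;0 0 0.045 0 0 0 0.5;0 0 0 0 0 0 0.5;0 0 0 0 0 0 0;0 0 0 0 0 0 0;0 0 0 0 0 0 0;0 0 0 0 0 0 0;0 0 0 0 0 0 0")

```text
time: 67.97
tool_pos: [0.5386, 0.0096, 0.0777]
ee_rot: [-3.141, -0.001, 1.616]
wrist_force: [-3.2, -0.2, 3.8]
width: 0.0233
finger_force: 30.0
```

```bash
python3 - <<'E'
from h import *
st(); o=readout.get_obs(); print(o["width"],o["wrist_force"])
E
```

```text
TCP in mag mm [-0.4 45.2 77.7] yaw 1.57
0.023278150545821823 [-3.2239157  -0.16622208  3.7626338 ]
```

Call:
carry_out(motion="-0.012 0 0.007 0 0 0 0;-0.012 0 0.009 0 0 0 0;-0.014 0 0.013 0 0 0 0;-0.014 0 0.014 0 0 0 0;-0.01 0 0.016 0 0 0 0;-0.01 0 0.016 0 0 0 0;-0.008 0 0.018 0 0 0 0;-0.004 0 0.018 0 0 0 0;0 0 0.006 0 0 0 0;0 0 0 0 0 0 0;0 0 0 0 0 0 0")

```text
time: 69.35
tool_pos: [0.5394, -0.0068, 0.0556]
ee_rot: [-3.142, -0.002, 1.616]
wrist_force: [-4.4, 4.3, 12.2]
width: 0.0233
finger_force: 30.0
```

```bash
python3 - <<'E'
from h import *
st(); o=readout.get_obs(); print(o["width"],o["wrist_force"])
E
```

```text
TCP in mag mm [-0.3 28.8 55.6] yaw 1.57
0.02330220509613396 [-4.38802845  4.29041855 12.19993766]
```

Call:
carry_out(motion="0 0 -0.004 0 0 0 0;0 0 0 0 0 0 0.5;0 0 0 0 0 0 0.5;0 0 0 0 0 0 0.5;0 0 -0.1 0 0 0 0.6;0 0 -0.23 0 0 0 0.6;0 0 0 0 0 0 0.6;0 0 0 0 0 0 0.6")

```text
time: 70.35
tool_pos: [0.5391, -0.007, 0.1197]
ee_rot: [-3.14, -0.002, 1.616]
wrist_force: [0.3, 0.3, -0.9]
width: 0.0563
finger_force: 0.0
```

```bash
python3 - <<'E'
from h import *
st(); s=snap("wrist"); V=s["pixels"].max(2)
for th in (0,.1,.2,.4): 
    f=.29+th; print(th,[proj(s,M(x,.067-.0386*np.cos(f),.055+.0386*np.sin(f)),True).round(1) for x in(-.012,.012)])
for r in range(222,272,2): print(r,V[r,290:336:3])
E
```

```text
TCP in mag mm [ -0.6  28.6 119.7] yaw 1.57
0 [array([296.1, 253.6]), array([333. , 253.6])]
0.1 [array([295.8, 253.2]), array([333.3, 253.2])]
0.2 [array([295.5, 252.2]), array([333.6, 252.2])]
0.4 [array([294.9, 248.2]), array([334.1, 248.2])]
222 [168 178 111 144 148 148  62  82  84  83  81 143 148 148 134 173]
224 [181 180 110 143 146 146  61  82  81  83  80 143 147 148 133 181]
226 [193 182 109 143 145 144  60  81  81  82  80 141 147 146 133 186]
228 [199 185 110 143 144 144  61  82  82  81  79 142 148 145 132 185]
230 [205 187 109 141 143 144  58  81  82  80  80 142 147 148 134 184]
232 [206 189 109 140 144 144  57  81  82  80  80 142 147 148 134 182]
234 [207 190 109 141 145 145  58  82  81  81  79 142 148 149 132 191]
236 [207 190 110 141 144 145  57  80  81  80  79 142 148 147 132 185]
238 [208 189 113 139 146 145  56  79  81  81  80 140 147 148 132 183]
240 [207 189 155 152 146 145  64  80  81  80  80 140 146 146 131 181]
242 [206 187 153 137 146 147  92  79  78  79  80 143 145 146 129 183]
244 [204 184 151 137 139 110  92  79  80  80  75 114 109 147 131 186]
246 [201 181 14
[... 178 characters left out ...]
 21  21  19 186]
252 [196 178 118  25  28  26  26  27  26  26  23  24  25  24  25 177]
254 [194 176 120  25  26  27  27  28  29  28  30  28  28  28  28 167]
256 [190 177 120  24  25  23  25  24  26  27  27  27  25  24  28 157]
258 [73 75 46 24 23 21 23 23 21 22 22 22 24 23 21 45]
260 [135 131 128  20  21  19  19  19  19  19  19  16  16  17  18 129]
262 [ 85  82 146 151 162 162 144 159 160 159 160 163 164 165 144 145]
264 [ 49  48 142 149 162 161 145 200 201 200 190 163 163 164 140 144]
266 [ 49  48 141 148 161 161 144 200 203 201 193 161 164 164 138 136]
268 [ 48  45 141 148 160 162 145 200 203 200 192 160 161 162 138  74]
270 [ 49  41  80 146 159 160 144 202 203 200 193 160 159 160 135  66]
```

Call:
carry_out(motion="0 0 -0.25 0 0 0 0.6;0 0 -0.25 0 0 0 0.6;-0.25 -0.1 -0.2 0 0 0 0.6;-0.25 -0.1 -0.2 0 0 0 0.6;-0.25 -0.1 0 0 0 0 0.6;0 0 0 0 0 0 0.6;0 0 0 0 0 0 0.6;0 0 0 0 0 0 0.6")

```text
time: 71.4
tool_pos: [0.4889, -0.1515, 0.2936]
ee_rot: [-3.139, -0.003, 1.618]
wrist_force: [0.3, 0.2, -0.8]
width: 0.0563
finger_force: 0.0
```

```bash
python3 - <<'E'
from h import *
st(); s=snap("wrist"); cells(s,z=.044)
t=snap("top"); V=t["pixels"]
for x,y in((0,-.013),(0,-.002)): print(proj(t,M(x,y,.04)))
E
```

```text
TCP in mag mm [ -57.4 -113.5  293.6] yaw 1.572
G px [365. 149.] c [ 0.5441 -0.0778] dir [-0.051  0.999] L 0.035 W 0.013 mag c [  1.1 -42.4  44. ]
R px [195. 164.] c [ 0.3443 -0.1016] dir [-0.509  0.861] L 0.0419 W 0.0147 mag c [-199.5  -57.    44. ]
R px [365. 192.] c [ 0.5466 -0.1281] dir [-0.047  0.999] L 0.0353 W 0.014 mag c [  1.3 -92.8  44. ]
G px [364. 233.] c [ 0.5495 -0.1773] dir [-0.04   0.999] L 0.0354 W 0.0139 mag c [   2.  -142.1   44. ]
R px [361. 273.] c [ 0.5497 -0.2265] dir [-0.053  0.999] L 0.0363 W 0.0139 mag c [-1.000e-01 -1.912e+02  4.400e+01]
[296.45680718 231.52882256]
[291.34780829 231.72526581]
```

```bash
python3 -c "
from bench import robot; print(robot.close_job())"
```

```text
the job is handed in; nothing more can be done
None
```

I handed the job in at about 71 s on the robot clock, but the hand-in gave no verdict. By my measurements, all four cells are closed up in the channel, the pawl is down on the teeth, and the screwdriver is back on the bench. I did not re-measure the torch and ball pen at the end.

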